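File a sample board in the lever-arch file

TASK

Add the loose sample board to the lever-arch file on the sloping stand: lift the red-tipped lever right up so the rings spring open and stay open, hang the board on both posts so that it lies flat against the slope with its pull outwards (set it down, do not let it drop) and let go of it, then press the lever fully down again so the rings shut over the board. Move the rings by the lever only, and leave the bottle, the jar and the small packet standing where they are.

Things in the scene. Friction and masses are not known exactly. Their poses are not given: they have to be found in the camera images.
- file: The blue file panel, fixed on its stand, a slope of 30 degrees. 210 mm long up the slope, 270 mm wide. Origin: middle of its upper face, about 78 mm above the table. x points up the slope (away from the robot side), y to the left along the slope, z out of the slope at a right angle. All places 'on the file' below are in this frame.
- post_left (a point): Foot, on the slope's surface, of the left fixed steel post: 6 mm thick, 40 mm tall, round-ended, standing square to the slope, at x +35, y -10 mm on the file. Axes as the file's.
- post_right (a point): Foot of the right post, the same, 80 mm from the left one, at x +35, y -90 mm on the file. Each post is met at its top by a steel ring arch (6 mm thick) that rises to 55 mm above the slope and hinges on a bar 45 mm farther up the slope; the two arches swing up the slope together, by 0.9 of the lever's angle.
- lever_pivot (a point): Pivot of the lever, at x +55, y +30, z +32 mm on the file; the pivot's axis runs along the file's x. Two cheeks, 26 mm apart over their outsides and reaching 40 mm above the slope, carry it.
- lever_grip (a point): Middle of the lever's red tip, 79 mm from the pivot. The tip is 42 mm long (along the lever), 16 mm wide (along the file's x), 12 mm thick. The point turns with the lever. Shut, the lever lies along the file's +y, parallel to the slope, with its centre line 32 mm above it and nothing beneath the tip.
- lever (a joint): Lever angle in rad: 0 down (rings shut), 1.25 fully up (rings open); lifting raises the tip out of the slope and towards the file's -y. An over-centre spring drives it to the nearer end from about 0.6 rad, so it stays at either end; it takes about 5 to 6 N at the tip to start it from either end.
- board: Loose sample board, wood, 130 (x) by 120 (y) by 8 mm with a dark steel bar pull on top, about 0.22 kg, lying flat on the brown carton to begin with, pull up. Origin: centre of the underside; z out of the face with the pull. On the file its x points up the slope, as the file's x; it is to go on so.
- pull (a point): Middle of the pull's bar, 38 mm above the board's underside and 12 mm towards -x from its centre. The bar runs along the board's y, 104 mm long, 12 by 12 mm in section, with 24 mm free beneath it between feet at its two ends (80 mm free between them).
- hole_left (a point): Centre, at the underside, of a square through hole 17 mm wide at x +42, y +40 mm on the board; goes over post_left.
- hole_right (a point): The same at x +42, y -40 mm; goes over post_right.
- carton: Brown carton with a yellow tape strip, fixed, 190 by 190 by 60 mm tall; carries the board at first. Origin: centre of its underside.
- bottle: Bystander: white bottle, 56 mm diameter, 165 mm tall. Origin: centre of its underside.
- jar: Bystander: grey jar, 60 mm diameter, 90 mm tall. Origin: centre of its underside.
- packet: Bystander: small cardboard packet, 80 (x) by 130 (y) by 55 mm tall. Origin: centre of its underside.
- arches: The two linked ring arches (steel, see the posts). Origin: middle of their hinge bar, at x +80, y -50, z +6 mm on the file. Not to be pushed directly.
Mind the look-alikes: they are no part of the job. What is shaped like the board but pink or purple is not meant.

How it is judged (in metres and radians):
On the way, in this order (a step that is already met when the one before it is completed fails the run):
1. the lever is up and the rings are open (value of joint lever above 1.1 rad), for 0.2 s.
2. the board hangs on both posts, flat on the slope, let go, with the lever still up (value of joint lever above 1 rad and contact force between the fingers and board below 0.1 N and linear speed of board below 0.03 m/s and angle between the z axis of board and the z axis of file, either way round below 0.1 rad and angle between board's own z axis and vertical below 1.2 rad and x of hole_left in the frame of post_left between -0.009 and 0.009 m and y of hole_left in the frame of post_left between -0.009 and 0.009 m and z of hole_left in the frame of post_left below 0.006 m and x of hole_right in the frame of post_right between -0.009 and 0.009 m and y of hole_right in the frame of post_right between -0.009 and 0.009 m and z of hole_right in the frame of post_right below 0.006 m), for 0.2 s.
At the end, for the whole second after the job is handed in: The lever is down (under 0.06 rad) and the rings shut; both holes of the board are round their posts (hole centre within 9 mm of its post each way along the slope), its underside at the holes within 6 mm of the slope and within 0.1 rad of parallel, pull outwards; the board is at rest (value of joint lever below 0.06 rad and linear speed of board below 0.02 m/s and angle between the z axis of board and the z axis of file, either way round below 0.1 rad and angle between board's own z axis and vertical below 1.2 rad and x of hole_left in the frame of post_left between -0.009 and 0.009 m and y of hole_left in the frame of post_left between -0.009 and 0.009 m and z of hole_left in the frame of post_left below 0.006 m and x of hole_right in the frame of post_right between -0.009 and 0.009 m and y of hole_right in the frame of post_right between -0.009 and 0.009 m and z of hole_right in the frame of post_right below 0.006 m); the robot touches nothing.
It fails at once if the bottle, jar or packet was shifted by more than 25 mm or tipped over (distance of any of bottle, jar, packet from where it was at the start of the episode above 0.025 m or angle between any of bottle, jar's own z axis and vertical above 0.4 rad).
It fails at once if the rings were forced by the fingers (over 5 N) instead of by the lever (contact force between the fingers and arches above 5 N).
It fails at once if the board was dropped onto the file: falling faster than 0.2 m/s over the posts with no finger on it (distance between hole_left and post_left below 0.06 m and distance between hole_right and post_right below 0.06 m and linear speed of board above 0.2 m/s and contact force between the fingers and board below 0.1 N).
It also fails if it takes over 72 s, if anything falls off the work surface, if the arm or the gripper's body presses on something with over 40 N, if the wrist force passes 120 N, or if a joint passes its speed limit or range.

ROBOT

A 6-joint arm with a two-finger parallel gripper is mounted at the origin on the work surface. World frame = base frame: x ahead of the robot, y to its left, z up, the work surface at z = 0. Lengths are in m, angles in degrees, forces in N, time in s.
With the tool pointing down it reaches from about 0.35 to 0.725 m from the base axis. Payload 4.3 kg.
Tool frame: the origin (TCP) lies between the finger pads; the fingertips stand 11 mm ahead of it and the grasp point (between the pads) lies 8 mm behind it; z points along the fingers, x is the direction in which the jaws open and shut, and the axes are right-handed (so a half turn about z gives the same grasp; the last joint's range is limited). The gripper opens to 85 mm and grips with 20 to 120 N. Pads are 22 mm wide; open, the fingers measure 114 mm over their backs; the gripper's body (76 mm by 85 mm) begins 54 mm behind the grasp point. The pads swing forward as they close: fully open they stand 13 mm farther back than shut.
Start: joints at [-81.492, 21.618, 4.641, 73.018, 0, 83.68], TCP at [0.147, -0.556, 0.242] pointing down, gripper open.
Joint ranges: [-156.06, 156.06], [-48.1, 94.91], [-58.44, 69.94], [-101.28, 121.22], [-78.64, 73.56], [-180, 180]. Speed limits (degrees/s): [147.25, 147.25, 180, 180, 180, 180].

INTERFACE

Orientations are given as a 3x3 rotation matrix whose columns are the frame's x, y, z axes.
In Python, from station import r gives the robot as it stands.
- The arm moves only by the shell command python3 -m jog 'ROWS' [FORCE]. ROWS is JSON, a list of rows, each an object with "offset": the shift along the tool's x, y, z in mm, a list of three; "rotation": the turn, a rotation vector about the tool's x, y, z in degrees, a list of three; "hand": the closure, from 0 (fully open) to 1 (shut). A call has 1 to 12 rows; each row is the pose to reach, as a shift and turn from the pose commanded when the call began, along the tool's axes at that moment; what a row does not reach only later rows make up. A row lasts 1/12 s, in which the tool goes at most 41.7 mm and 7.16 degrees, less where a joint would pass 70% of its speed; a pose out of reach is approached as far as the arm can. A call with a gripper value outside its range is refused whole. The fingers move at their own pace and stop on an object; FORCE is the grip in N (left out, the last holds). Time passes only in rows, so rows that repeat a pose let the fingers close. It gives the time, the measured TCP pose, the force and the opening at its end, in the units of the state.
- r.get_obs(): the state, without advancing time (a new reading comes with each control period).
- r.snapshot(name): name is "side" or "top" or "wrist"; returns a dict with "image" (384x512x3 uint8, red, green, blue), "intrinsics" (3x3 intrinsics, pixels), "extrinsics" (4x4, takes a point from camera to world coordinates). Camera axes: x right, y up, looking along -z (the intrinsics and any distortion apply to the point x, -y, -z); pixel columns grow to the right and rows downward; lengths in m; the calibration is good to about 2 mm. A picture is of the moment at which its call begins. There is no depth.
- r.finish_job(): hands the job in, once; it reports no verdict.
The state is a dict: "clock": time; "q": joint angles; "joint_vel": joint speeds; "tau": joint torques, N m; "position": TCP position; "orientation": TCP orientation; "ft_force": force on the tool from outside, world axes, zero at the start; "ft_torque": the same for the moment, N m; "width": finger opening in m.
Only numpy, scipy, OpenCV 4.12 (cv2) and the standard library are available. Lean on these libraries where they do the work, as an engineer would, in place of code of your own. Each camera call takes 0.05 s, during which the arm holds its last target.

## Working session

There is one attempt and no reset: what is moved stays moved. The work goes in short steps, Python scripts to look and compute and a shell command to move; the robot and the scene stay as the last step left them, time stands still between calls to the robot, and variables do not carry over. Pictures are saved under pics/ and viewed, and the job is handed in when it is done.

```bash
ls; mkdir -p pics
python3 - <<'E'
from station import r
import cv2,numpy as np
o=r.get_obs(); print({k:np.round(v,3).tolist() for k,v in o.items()})
for n in ["side","top","wrist"]:
    s=r.snapshot(n); cv2.imwrite(f"pics/{n}0.png",s["image"][:,:,::-1]); np.savez(f"{n}0.npz",**s)
    print(n,np.round(s["intrinsics"],1).tolist(),np.round(s["extrinsics"],3).tolist(),[k for k in s])
E
```

```text
pics
{'clock': 0.0, 'q': [-81.491, 21.662, 4.562, 73.019, 0.0, 83.679], 'joint_vel': [0.058, 0.041, -0.019, 0.054, 0.018, 0.005], 'tau': [-0.0, -46.361, 26.987, 0.021, -0.0, -0.0], 'position': [0.147, -0.555, 0.241], 'orientation': [[0.256, -0.967, -0.0], [-0.967, -0.256, 0.002], [-0.002, -0.0, -1.0]], 'ft_force': [-0.262, 0.045, 0.515], 'ft_torque': [-0.077, 0.032, -0.027], 'width': 0.085}
side [[455.1, 0.0, 252.6], [0.0, 455.1, 192.5], [0.0, 0.0, 1.0]] [[-0.993, 0.049, -0.107, 0.406], [-0.115, -0.573, 0.812, 1.136], [-0.021, 0.818, 0.574, 0.855], [0.0, 0.0, 0.0, 1.0]] ['image', 'intrinsics', 'extrinsics']
top [[384.3, 0.0, 253.7], [0.0, 384.3, 194.2], [0.0, 0.0, 1.0]] [[0.005, 0.999, -0.05, 0.479], [-1.0, 0.006, 0.014, 0.056], [0.014, 0.05, 0.999, 1.231], [0.0, 0.0, 0.0, 1.0]] ['image', 'intrinsics', 'extrinsics']
wrist [[335.1, 0.0, 250.2], [0.0, 335.1, 188.8], [0.0, 0.0, 1.0]] [[0.256, 0.933, 0.252, 0.21], [-0.967, 0.248, 0.065, -0.539], [-0.002, -0.26, 0.966, 0.373], [0.0, 0.0, 0.0, 1.0]] ['image', 'intrinsics', 'extrinsics']
```

View pics/side0.png

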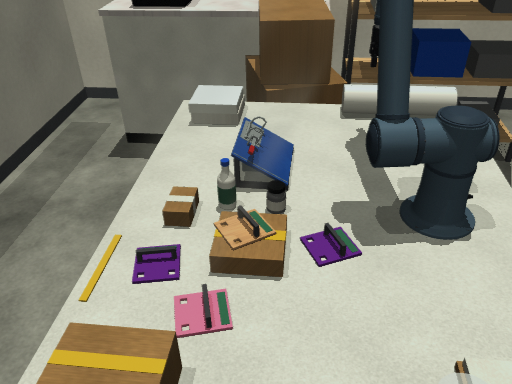

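View pics/top0.png

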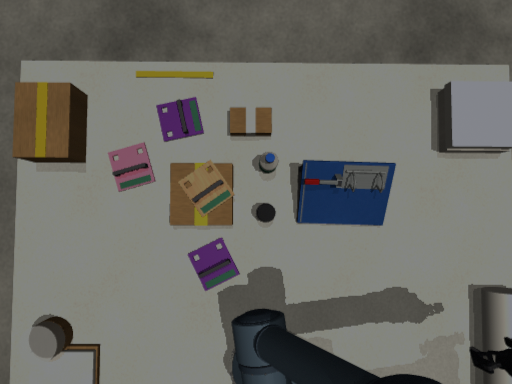

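View pics/wrist0.png

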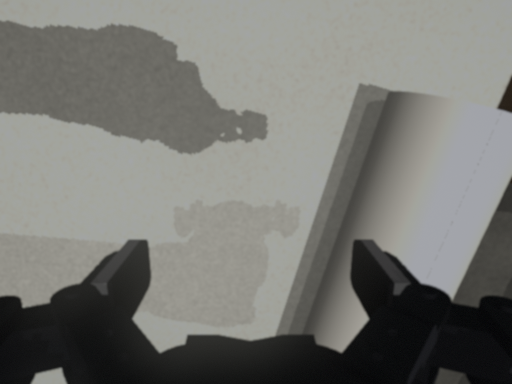

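The side and top views show the file (blue, top view about 345,192) and the wood board on the carton (about 206,188). The bottle is at (268,162), the jar at (265,212) and the packet at (250,121). Next I'll zoom in.

Run:
```python
import cv2,numpy as np
t=np.load("top0.npz")["image"][:,:,::-1]; s=np.load("side0.npz")["image"][:,:,::-1]
cv2.imwrite("pics/top0f.png",cv2.resize(t[150:235,285:405],None,fx=6,fy=6,interpolation=cv2.INTER_CUBIC))
cv2.imwrite("pics/top0b.png",cv2.resize(t[150:230,160:245],None,fx=7,fy=7,interpolation=cv2.INTER_CUBIC))
cv2.imwrite("pics/side0f.png",cv2.resize(s[110:195,220:310],None,fx=7,fy=7,interpolation=cv2.INTER_CUBIC))
cv2.imwrite("pics/side0b.png",cv2.resize(s[195:280,200:300],None,fx=7,fy=7,interpolation=cv2.INTER_CUBIC))
```

```text
(no output)
```

View pics/top0f.png

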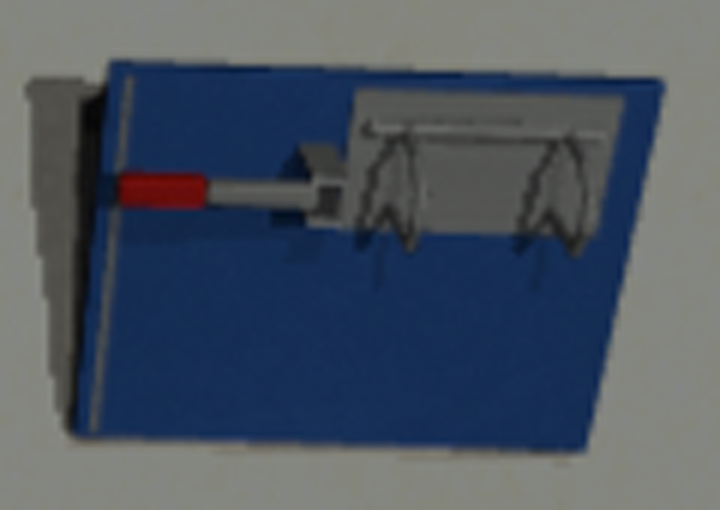

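View pics/top0b.png

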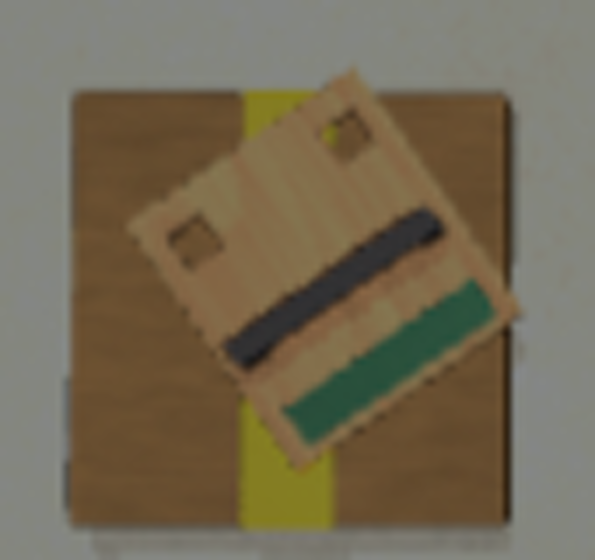

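View pics/side0f.png

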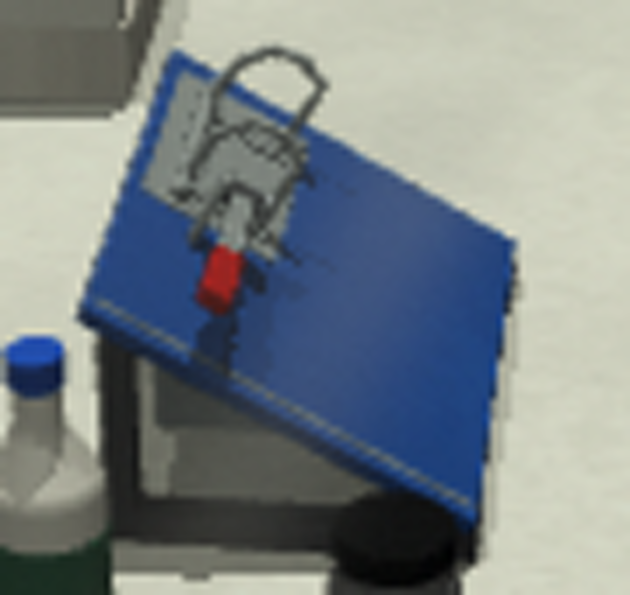

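View pics/side0b.png

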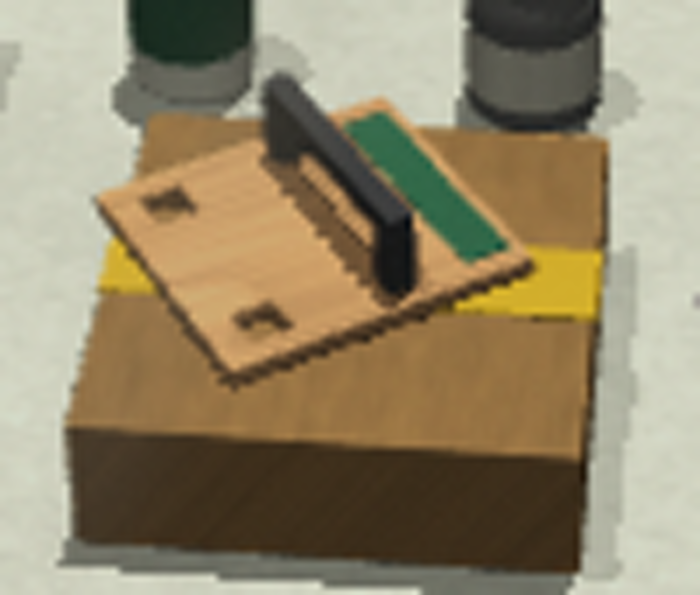

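The blue panel's corners are clear in both views, and so are the board corners and holes. I'll solve each pose from these point correspondences.

```bash
cat > h.py <<'E'
import numpy as np
from scipy.spatial.transform import Rotation as R
from scipy.optimize import least_squares
def proj(s,P):
    E=s["extrinsics"];p=(np.asarray(P)-E[:3,3])@E[:3,:3]
    K=s["intrinsics"];return np.c_[K[0,0]*p[:,0]/-p[:,2]+K[0,2], K[1,1]*-p[:,1]/-p[:,2]+K[1,2]]
def ray(s,uv):
    K=s["intrinsics"];E=s["extrinsics"]
    d=np.array([(uv[0]-K[0,2])/K[0,0],-(uv[1]-K[1,2])/K[1,1],-1]);d=E[:3,:3]@d
    return E[:3,3],d/np.linalg.norm(d)
def onz(s,uv,z):
    o,d=ray(s,uv);return o+d*(z-o[2])/d[2]
def Rf(yaw): return R.from_euler('z',yaw,degrees=True).as_matrix()@R.from_euler('y',-30,degrees=True).as_matrix()
def fit(obs,rot,x0,free=4,z=None):
    # obs: list of (snap, pts local, uv)
    def f(p):
        t=np.array([p[0],p[1],z if free==3 else p[3]]);M=rot(p[2]*100)
        return np.concatenate([(proj(s,np.asarray(L)@M.T+t)-uv).ravel() for s,L,uv in obs])
    q=least_squares(f,x0,loss='soft_l1');return q.x,f(q.x)
E
python3 - <<'E'
from h import *
T=np.load("top0.npz");S=np.load("side0.npz")
L=np.array([[105,135,0],[105,-135,0],[-105,-135,0],[-105,135,0]])/1e3
t=np.array([[110,62],[665,80],[585,452],[75,433]])/6.+[285,150]-.4
s=np.array([[80,312],[175,52],[515,242],[475,520]])/7.+[220,110]-.4
x0=[.5,-.2,0,.078]
for o in ([(T,L,t)],[(S,L,s)],[(T,L,t),(S,L,s)]):
    p,e=fit(o,Rf,x0);print("file",p.round(4),e.round(1))
np.save("file.npy",p)
M=Rf(p[2]*100);tt=np.array([p[0],p[1],p[3]])
# tip check
for n,sn in (("top",T),("side",S)):
    im=sn["image"].astype(int);m=(im[...,0]>110)&(im[...,1]<60)&(im[...,2]<70)
    ys,xs=np.nonzero(m);k=(xs>230)&(xs<330)&(ys>120)&(ys<200);print(n,"red",xs[k].mean(),ys[k].mean(),k.sum(),"pred",proj(sn,[(M@[.055,.109,.032])+tt, M@[.055,.109,.038]+tt]).round(1).tolist())
Rz=lambda y:R.from_euler('z',y,degrees=True).as_matrix()
# board: holes(top surface z=8), corners top z=8
B=np.array([[65,60,8],[65,-60,8],[-65,-60,8],[-65,60,8],[42,40,8],[42,-40,8]])/1e3
bt=np.array([[132,222],[353,72],[520,312],[297,468],[193,242],[345,135]])/7.+[160,150]-.4
bs=np.array([[232,378],[97,200],[385,99],[533,265],[265,317],[168,203]])/7.+[200,195]-.4
for o in ([(T,B,bt)],[(S,B,bs)],[(T,B,bt),(S,B,bs)]):
    p,e=fit(o,Rz,[.5,.2,0.3,.06]);print("board",p.round(4),e.round(1))
np.save("board.npy",p)
for nm,sn,uv,z in (("bottle",T,(268,158.5),.165),("jar",T,(265.5,212.5),.09),("packet",T,(250.5,121),.055)): print(nm,onz(sn,uv,z).round(3))
E
```

```text
file [ 0.5403 -0.2344 -0.0154  0.0713] [ 0.1  0.   0.1  0.1 -0.  -0.3 -0.2  0.1]
file [ 0.5412 -0.2442 -0.0147  0.0684] [ 0.3 -0.5 -0.1 -0.1 -0.1  0.2 -0.1  0.4]
file [ 0.5402 -0.2338 -0.0149  0.074 ] [ 0.  -0.   0.2  0.   0.1 -0.3 -0.3  0.3  0.1 -0.4 -0.2 -0.3  0.1  0.3
  0.1  0.8]
top red 311.0 180.0 11 pred [[311.6, 180.5], [311.9, 181.4]]
side red 251.25925925925927 148.4814814814815 27 pred [[250.7, 149.9], [251.6, 148.6]]
board [0.5573 0.1873 0.3506 0.0375] [-0.5  0.3  0.1 -0.3  0.1 -0.1 -0.2 -0.2  0.4 -0.1  0.1  0.5]
board [0.5572 0.1832 0.3507 0.0553] [-0.1 -0.4 -0.  -0.3 -0.1 -0.1  0.1 -0.5 -0.4  0.9  0.4  0.6]
board [0.5564 0.1851 0.3508 0.0568] [-0.9  0.1  0.2 -0.9  0.6 -0.2 -0.2  0.1  0.1 -0.3  0.2  0.   0.  -0.3
  0.1 -0.3  0.1 -0.   0.4 -0.4 -0.2  1.   0.5  0.6]
bottle [0.632 0.002 0.165]
jar [0.482 0.005 0.09 ]
packet [0.765 0.051 0.055]
```

```bash
cat >> h.py <<'E'
fp=lambda: (np.array([.540,-.235,.0755]),Rf(-1.5))
FLIP=np.diag([1.,-1,-1])
def ftool(roll=0,flip=False):
    # tool x=+file x, z=-file z ; roll = turn about file x (deg)
    M=fp()[1]@R.from_euler('x',roll,degrees=True).as_matrix()@FLIP
    return M@np.diag([-1,-1,1]) if flip else M
def plan(P,M):
    from station import r
    o=r.get_obs();R0=np.array(o["orientation"]);d=R0.T@(np.asarray(P)-o["position"])*1e3
    v=R.from_matrix(R0.T@M).as_rotvec(degrees=True)
    print("t",round(o["clock"],2),"pos",np.round(o["position"],4),"w",round(o["width"],4),"F",np.round(o["ft_force"],1),"| offset",d.round(1).tolist(),"rot",v.round(1).tolist(),"|d|",np.linalg.norm(d).round(),np.linalg.norm(v).round())
def onfile(x,y,z): c,M=fp();return c+M@(np.array([x,y,z])/1e3)
def snap(name,tag,box=None,k=1):
    from station import r;import cv2
    s=r.snapshot(name);np.savez(f"{tag}.npz",**s);im=s["image"][:,:,::-1]
    if box: im=im[box[1]:box[3],box[0]:box[2]]
    cv2.imwrite(f"pics/{tag}.png",cv2.resize(im,None,fx=k,fy=k,interpolation=cv2.INTER_CUBIC));return s
E
python3 -c "
from h import *
print(onfile(55,109,32)); plan(onfile(55,109,32+150),ftool())"
```

```text
[ 0.57447385 -0.12686537  0.13071281]
t 0.15 pos [ 0.1471 -0.5554  0.2416] w 0.0851 F [ 0.2 -0.8  1.2] | offset [-326.0, -450.8, -18.4] rot [19.2, 25.8, -71.9] |d| 557.0 79.0
```

```bash
python3 -m jog '[{"offset":[-163,-225,-30],"rotation":[9.6,12.9,-36],"hand":0},{"offset":[-163,-225,-30],"rotation":[9.6,12.9,-36],"hand":0},{"offset":[-163,-225,-30],"rotation":[9.6,12.9,-36],"hand":0},{"offset":[-163,-225,-30],"rotation":[9.6,12.9,-36],"hand":0},{"offset":[-163,-225,-30],"rotation":[9.6,12.9,-36],"hand":0},{"offset":[-163,-225,-30],"rotation":[9.6,12.9,-36],"hand":0},{"offset":[-326,-451,-18],"rotation":[19.2,25.8,-71.9],"hand":0},{"offset":[-326,-451,-18],"rotation":[19.2,25.8,-71.9],"hand":0},{"offset":[-326,-451,-18],"rotation":[19.2,25.8,-71.9],"hand":0},{"offset":[-326,-451,-18],"rotation":[19.2,25.8,-71.9],"hand":0},{"offset":[-326,-451,-18],"rotation":[19.2,25.8,-71.9],"hand":0},{"offset":[-326,-451,-18],"rotation":[19.2,25.8,-71.9],"hand":0}]'
python3 -c "
from h import *
plan(onfile(55,109,32+150),ftool())"
```

```text
clock: 1.15
position: [0.4627, -0.1683, 0.2613]
orientation: [[0.865, -0.023, 0.501], [-0.019, -1.0, -0.014], [0.501, 0.003, -0.865]]
ft_force: [1.3, -0.1, 0.4]
width: 0.0853
t 1.15 pos [ 0.4627 -0.1683  0.2613] w 0.0853 F [ 1.3 -0.1  0.4] | offset [30.7, -44.3, 18.4] rot [0.0, -0.1, 0.2] |d| 57.0 0.0
```

```bash
python3 -m jog '[{"offset":[31,-44,18],"rotation":[0,0,0],"hand":0},{"offset":[31,-44,18],"rotation":[0,0,0],"hand":0},{"offset":[31,-44,18],"rotation":[0,0,0],"hand":0}]'
python3 -c "
from h import *
plan(onfile(55,109,32+150),ftool())
s=snap('wrist','w1')
c,M=fp()
L=np.array([[55,109,32],[35,-10,0],[35,-90,0],[105,135,0],[-105,135,0],[55,30,40]])/1e3
print(proj(s,L@M.T+c).round(1))
"
```

```text
clock: 1.4
position: [0.501, -0.1238, 0.2616]
orientation: [[0.865, -0.02, 0.501], [-0.017, -1.0, -0.011], [0.501, 0.001, -0.866]]
ft_force: [-0.7, 0.2, 0.1]
width: 0.0852
t 1.4 pos [ 0.501  -0.1238  0.2616] w 0.0852 F [-0.7  0.2  0.1] | offset [-1.8, 1.2, 0.1] rot [-0.1, -0.1, 0.3] |d| 2.0 0.0
[[248.2 178.6]
 [228.8 282. ]
 [229.6 346.4]
 [301.8 144. ]
 [ 77.6 142.8]
 [247.8 265.8]]
```

View pics/w1.png

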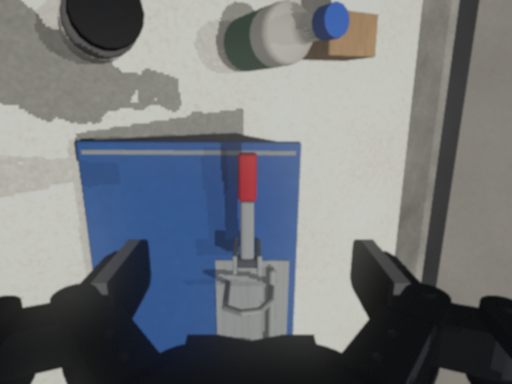

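The wrist view puts the red tip at (248,178), and the panel corner is within about 2 px of where I predicted. So the file pose is good, and I can go down onto the tip.

```bash
python3 -m jog '[{"offset":[-2,1,40],"rotation":[0,0,0],"hand":0},{"offset":[-2,1,80],"rotation":[0,0,0],"hand":0},{"offset":[-2,1,115],"rotation":[0,0,0],"hand":0},{"offset":[-2,1,140],"rotation":[0,0,0],"hand":0},{"offset":[-2,1,158],"rotation":[0,0,0],"hand":0},{"offset":[-2,1,158],"rotation":[0,0,0],"hand":0},{"offset":[-2,1,158],"rotation":[0,0,0],"hand":0},{"offset":[-2,1,158],"rotation":[0,0,0],"hand":0.3}]' 40
python3 -c "
from h import *
plan(onfile(55,109,24),ftool())
s=snap('wrist','w2');snap('side','s2',(190,90,360,220),4)
"
```

```text
clock: 2.12
position: [0.5769, -0.1315, 0.1249]
orientation: [[0.865, -0.028, 0.5], [-0.023, -1.0, -0.016], [0.501, 0.002, -0.866]]
ft_force: [0.4, -0.5, -0.4]
width: 0.0755
t 2.12 pos [ 0.5769 -0.1315  0.1249] w 0.0755 F [ 0.4 -0.5 -0.4] | offset [0.7, -4.5, 1.7] rot [0.1, -0.0, -0.0] |d| 5.0 0.0
```

View pics/w2.png

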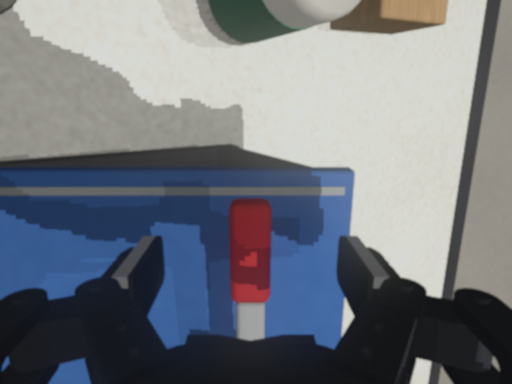

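View pics/s2.png

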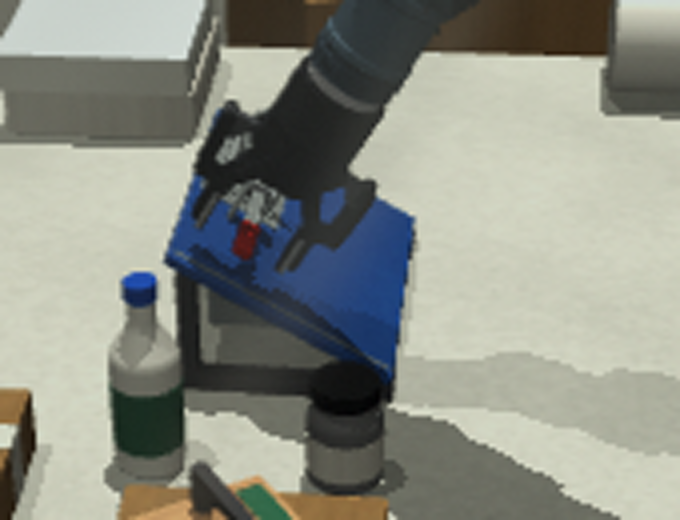

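The jaws straddle the tip, which sits at (250,250) between the fingertips. I'll shift 4.5 mm outwards and close.

```bash
python3 -m jog '[{"offset":[0.5,-4.5,1.5],"rotation":[0,0,0],"hand":0.4},{"offset":[0.5,-4.5,1.5],"rotation":[0,0,0],"hand":0.95},{"offset":[0.5,-4.5,1.5],"rotation":[0,0,0],"hand":0.95},{"offset":[0.5,-4.5,1.5],"rotation":[0,0,0],"hand":0.95},{"offset":[0.5,-4.5,1.5],"rotation":[0,0,0],"hand":0.95},{"offset":[0.5,-4.5,1.5],"rotation":[0,0,0],"hand":0.95},{"offset":[0.5,-4.5,1.5],"rotation":[0,0,0],"hand":0.95},{"offset":[0.5,-4.5,1.5],"rotation":[0,0,0],"hand":0.95},{"offset":[0.5,-4.5,1.5],"rotation":[0,0,0],"hand":0.95},{"offset":[0.5,-4.5,1.5],"rotation":[0,0,0],"hand":0.95}]' 40
python3 -c "
from h import *
plan(onfile(55,109,24),ftool())
from station import r
p=np.array(r.get_obs()['position'])
c,M=fp();print((M.T@(p-c)*1e3).round(1))
s=snap('wrist','w3')
# arc offsets in tool axes
for a in np.arange(10,75,8): a=np.radians(a);print(round(np.degrees(a)),(79*(1-np.cos(a))).round(1),(-79*np.sin(a)).round(1))
"
```

```text
clock: 3.05
position: [0.578, -0.1258, 0.1231]
orientation: [[0.866, -0.026, 0.5], [-0.022, -1.0, -0.015], [0.5, 0.002, -0.866]]
ft_force: [-5.6, 0.3, 6.0]
width: 0.0151
t 3.05 pos [ 0.578  -0.1258  0.1231] w 0.0151 F [-5.6  0.3  6. ] | offset [0.8, 1.2, -0.3] rot [0.1, -0.0, 0.0] |d| 1.0 0.0
[ 54.2 110.2  23.7]
10 1.2 -13.7
18 3.9 -24.4
26 8.0 -34.6
34 13.5 -44.2
42 20.3 -52.9
50 28.2 -60.5
58 37.1 -67.0
66 46.9 -72.2
74 57.2 -75.9
```

View pics/w3.png

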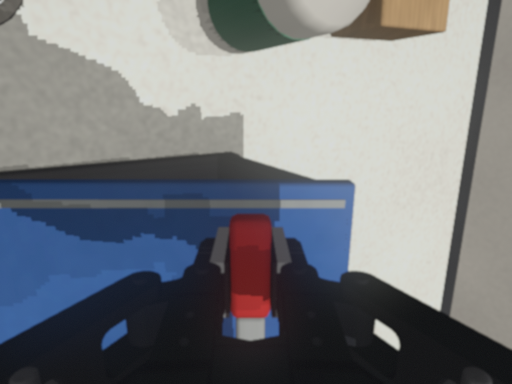

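The tip is held (15 mm opening). Next I lift it along the arc.

```bash
python3 -m jog '[{"offset":[0,0.6,-9],"rotation":[0,0,0],"hand":0.95},{"offset":[0,2.2,-18],"rotation":[0,0,0],"hand":0.95},{"offset":[0,5,-27],"rotation":[0,0,0],"hand":0.95},{"offset":[0,9,-36.5],"rotation":[0,0,0],"hand":0.95},{"offset":[0,13.5,-44],"rotation":[0,0,0],"hand":0.95},{"offset":[0,20,-53],"rotation":[0,0,0],"hand":0.95},{"offset":[0,28,-60.5],"rotation":[0,0,0],"hand":0.95},{"offset":[0,37,-67],"rotation":[0,0,0],"hand":0.95},{"offset":[0,46,-72],"rotation":[0,0,0],"hand":0.95},{"offset":[0,53,-74.5],"rotation":[0,0,0],"hand":0.95},{"offset":[0,53,-74.5],"rotation":[0,0,0],"hand":0.95},{"offset":[0,53,-74.5],"rotation":[0,0,0],"hand":0.95}]' 40
python3 -c "
from h import *
plan(onfile(55,54,99),ftool())
s=snap('wrist','w4');snap('side','s4',(190,90,360,220),4)
"
```

```text
clock: 4.1
position: [0.5391, -0.178, 0.1881]
orientation: [[0.866, -0.027, 0.5], [-0.023, -1.0, -0.015], [0.5, 0.001, -0.866]]
ft_force: [-6.5, 3.3, 7.0]
width: 0.0145
t 4.1 pos [ 0.5391 -0.178   0.1881] w 0.0145 F [-6.5  3.3  7. ] | offset [0.7, 2.9, -0.3] rot [0.1, -0.0, -0.0] |d| 3.0 0.0
```

View pics/w4.png

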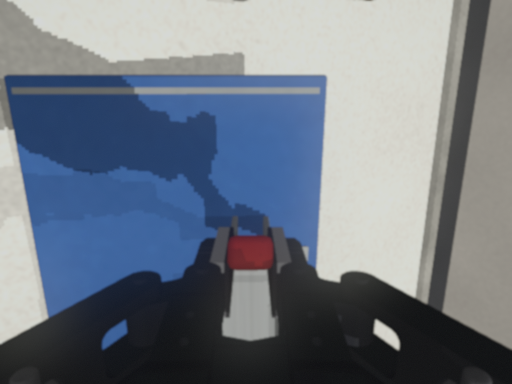

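View pics/s4.png

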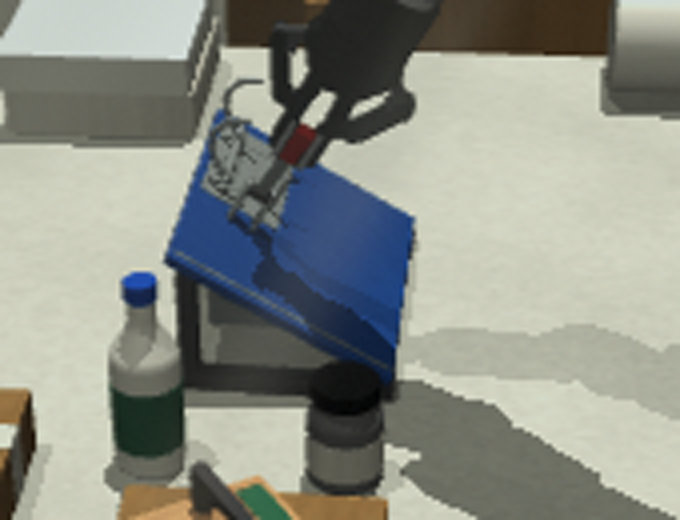

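The lever is up and the arches have swung up the slope. I'll let go and back off.

```bash
python3 -m jog '[{"offset":[0,2,0],"rotation":[0,0,0],"hand":0.4},{"offset":[0,2,0],"rotation":[0,0,0],"hand":0.4},{"offset":[0,2,0],"rotation":[0,0,0],"hand":0.4},{"offset":[0,2,0],"rotation":[0,0,0],"hand":0.4},{"offset":[0,0,-20],"rotation":[0,0,0],"hand":0.2},{"offset":[0,0,-50],"rotation":[0,0,0],"hand":0},{"offset":[0,-20,-90],"rotation":[0,0,0],"hand":0},{"offset":[0,-40,-120],"rotation":[0,0,0],"hand":0}]' 40
python3 -c "
from h import *
b=[.5568,.185,.060]; Rz=R.from_euler('z',35.08,degrees=True).as_matrix()
M=Rz@FLIP; P=np.array(b)+Rz@[-.012,0,.03]
print(P); plan(P+[0,0,.15],M)
s=snap('side','s5',(190,90,360,220),4);snap('top','t5',(285,140,405,235),6)
"
```

```text
clock: 4.87
position: [0.4801, -0.1367, 0.2926]
orientation: [[0.866, -0.029, 0.5], [-0.024, -1.0, -0.016], [0.5, 0.002, -0.866]]
ft_force: [2.1, 0.3, 0.3]
width: 0.0852
[0.5469798  0.17810336 0.09      ]
t 4.87 pos [ 0.4801 -0.1367  0.2926] w 0.0852 F [2.1 0.3 0.3] | offset [24.1, -316.6, 73.9] rot [9.7, -28.9, -35.8] |d| 326.0 47.0
```

View pics/s5.png

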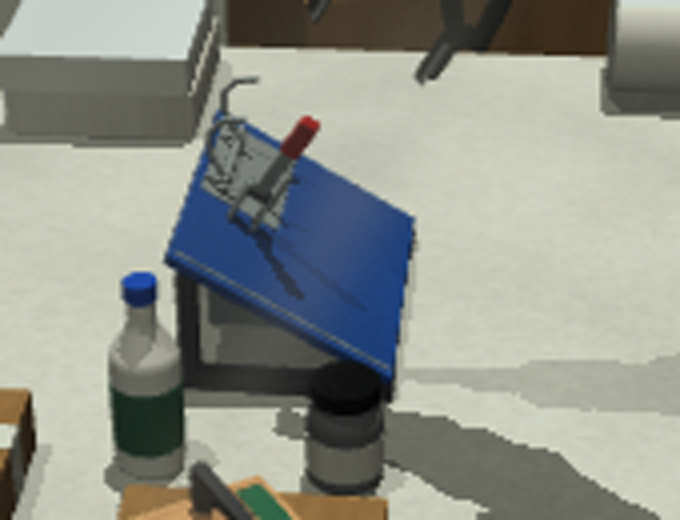

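View pics/t5.png

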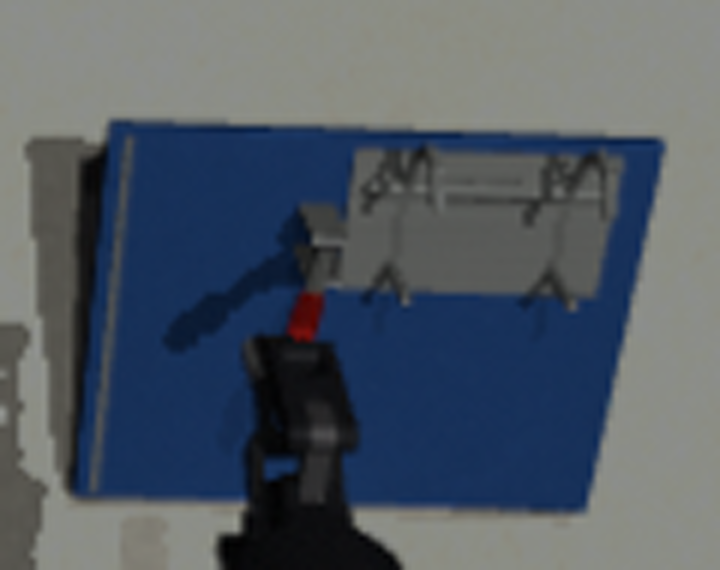

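The lever stands up and the rings stay open. Next I go to the board.

```bash
python3 -m jog '[{"offset":[24,-317,74],"rotation":[9.7,-28.9,-35.8],"hand":0},{"offset":[24,-317,74],"rotation":[9.7,-28.9,-35.8],"hand":0},{"offset":[24,-317,74],"rotation":[9.7,-28.9,-35.8],"hand":0},{"offset":[24,-317,74],"rotation":[9.7,-28.9,-35.8],"hand":0},{"offset":[24,-317,74],"rotation":[9.7,-28.9,-35.8],"hand":0},{"offset":[24,-317,74],"rotation":[9.7,-28.9,-35.8],"hand":0},{"offset":[24,-317,74],"rotation":[9.7,-28.9,-35.8],"hand":0},{"offset":[24,-317,74],"rotation":[9.7,-28.9,-35.8],"hand":0},{"offset":[24,-317,74],"rotation":[9.7,-28.9,-35.8],"hand":0},{"offset":[24,-317,74],"rotation":[9.7,-28.9,-35.8],"hand":0},{"offset":[24,-317,74],"rotation":[9.7,-28.9,-35.8],"hand":0},{"offset":[24,-317,74],"rotation":[9.7,-28.9,-35.8],"hand":0}]' 40
python3 -c "
from h import *
b=[.5568,.185,.060]; Rz=R.from_euler('z',35.08,degrees=True).as_matrix()
M=Rz@FLIP; P=np.array(b)+Rz@[-.012,0,.03]
plan(P+[0,0,.15],M)
s=snap('wrist','w6')
B=np.array([[65,60,8],[65,-60,8],[-65,-60,8],[-65,60,8],[42,40,8],[42,-40,8],[-12,52,44],[-12,-52,44]])/1e3
print(proj(s,B@Rz.T+b).round(1))
"
```

```text
clock: 5.97
position: [0.5469, 0.1779, 0.2387]
orientation: [[0.818, 0.575, 0.001], [0.575, -0.818, -0.0], [0.001, 0.001, -1.0]]
ft_force: [-0.2, 0.8, 0.4]
width: 0.0854
t 5.97 pos [0.5469 0.1779 0.2387] w 0.0854 F [-0.2  0.8  0.4] | offset [0.2, -0.1, -1.3] rot [0.0, -0.0, 0.0] |d| 1.0 0.0
[[338.7 105. ]
 [330.2 232.6]
 [196.1 232.6]
 [190.4 105. ]
 [311.4 128.2]
 [307.4 213.1]
 [251.  116.5]
 [250.9 240.1]]
```

View pics/w6.png

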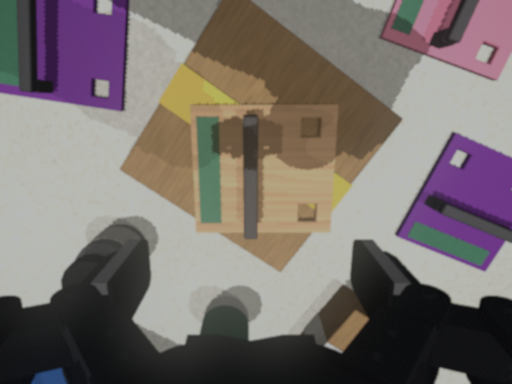

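The measured corners match the prediction within about 1 px. I'll go down and grip the pull.

```bash
python3 -m jog '[{"offset":[0,0,38],"rotation":[0,0,0],"hand":0},{"offset":[0,0,75],"rotation":[0,0,0],"hand":0},{"offset":[0,0,110],"rotation":[0,0,0],"hand":0},{"offset":[0,0,135],"rotation":[0,0,0],"hand":0.2},{"offset":[0,0,148],"rotation":[0,0,0],"hand":0.5},{"offset":[0,0,148],"rotation":[0,0,0],"hand":0.6},{"offset":[0,0,148],"rotation":[0,0,0],"hand":0.97},{"offset":[0,0,148],"rotation":[0,0,0],"hand":0.97},{"offset":[0,0,148],"rotation":[0,0,0],"hand":0.97},{"offset":[0,0,148],"rotation":[0,0,0],"hand":0.97},{"offset":[0,0,148],"rotation":[0,0,0],"hand":0.97},{"offset":[0,0,148],"rotation":[0,0,0],"hand":0.97}]' 100
python3 -c "
from h import *
b=[.5568,.185,.060]; Rz=R.from_euler('z',35.08,degrees=True).as_matrix()
M=Rz@FLIP; P=np.array(b)+Rz@[-.012,0,.03]
plan(P,M)
s=snap('wrist','w7');snap('side','s7',(180,180,330,290),5)
"
```

```text
clock: 7.02
position: [0.5487, 0.1791, 0.0931]
orientation: [[0.818, 0.576, 0.005], [0.576, -0.818, 0.0], [0.004, 0.003, -1.0]]
ft_force: [-1.1, -2.1, 6.3]
width: 0.0101
t 7.02 pos [0.5487 0.1791 0.0931] w 0.0101 F [-1.1 -2.1  6.3] | offset [-2.0, -0.2, 3.1] rot [0.2, -0.2, 0.1] |d| 4.0 0.0
```

View pics/w7.png

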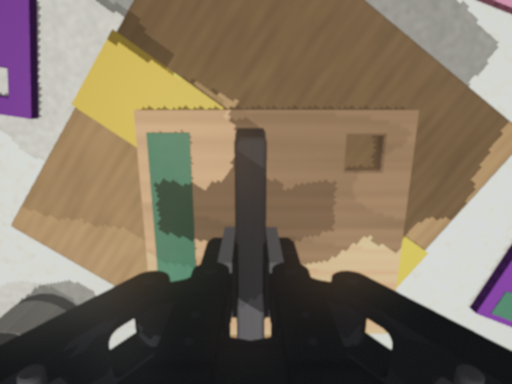

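View pics/s7.png

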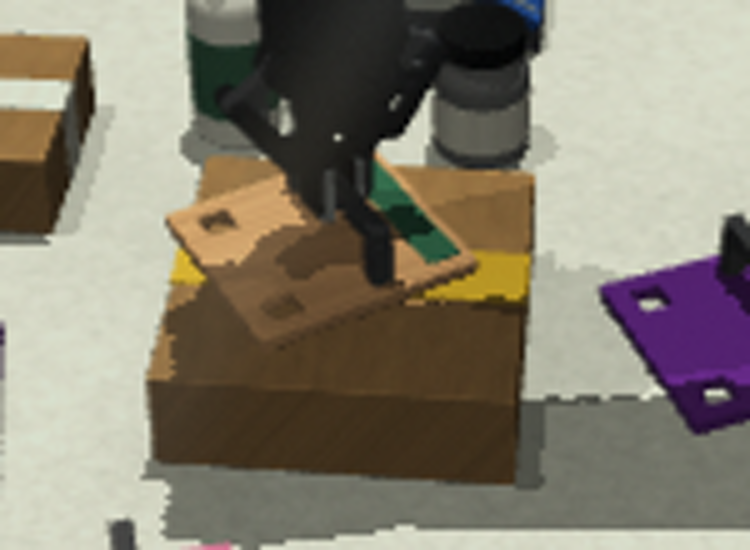

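The pull is gripped. I'll lift and check how the board sits in the hand.

```bash
python3 -m jog '[{"offset":[0,0,-15],"rotation":[0,0,0],"hand":0.97},{"offset":[0,0,-45],"rotation":[0,0,0],"hand":0.97},{"offset":[0,0,-85],"rotation":[0,0,0],"hand":0.97},{"offset":[0,0,-125],"rotation":[0,0,0],"hand":0.97},{"offset":[0,0,-165],"rotation":[0,0,0],"hand":0.97},{"offset":[0,0,-200],"rotation":[0,0,0],"hand":0.97},{"offset":[0,0,-200],"rotation":[0,0,0],"hand":0.97},{"offset":[0,0,-200],"rotation":[0,0,0],"hand":0.97}]' 100
python3 -c "
from h import *
plan(onfile(-19,-50,30+140),ftool())
s=snap('wrist','w8')
"
```

```text
clock: 7.78
position: [0.5487, 0.1796, 0.2939]
orientation: [[0.817, 0.576, 0.008], [0.576, -0.817, 0.002], [0.007, 0.003, -1.0]]
ft_force: [-0.3, 0.4, -2.5]
width: 0.0099
t 7.78 pos [0.5487 0.1796 0.2939] w 0.0099 F [-0.3  0.4 -2.5] | offset [-357.8, 313.1, 79.1] rot [-9.6, 28.5, 35.8] |d| 482.0 47.0
```

View pics/w8.png

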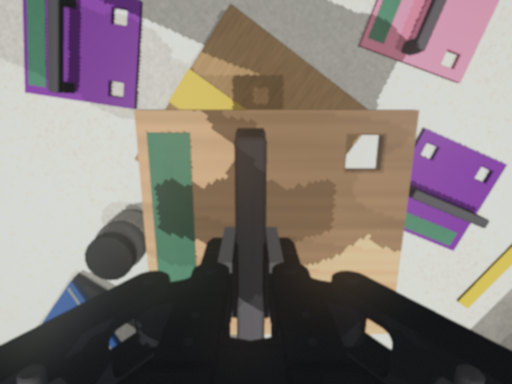

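Run:
```python
from h import *
import cv2
s=np.load("w8.npz");im=s["image"]
cv2.imwrite("pics/w8z.png",cv2.resize(im[95:185,225:430,::-1],None,fx=3.9,fy=3.9,interpolation=cv2.INTER_CUBIC))
cv2.imwrite("pics/w8y.png",cv2.resize(im[95:305,125:240,::-1],None,fx=2.8,fy=2.8,interpolation=cv2.INTER_CUBIC))
```

```text
(no output)
```

View pics/w8z.png

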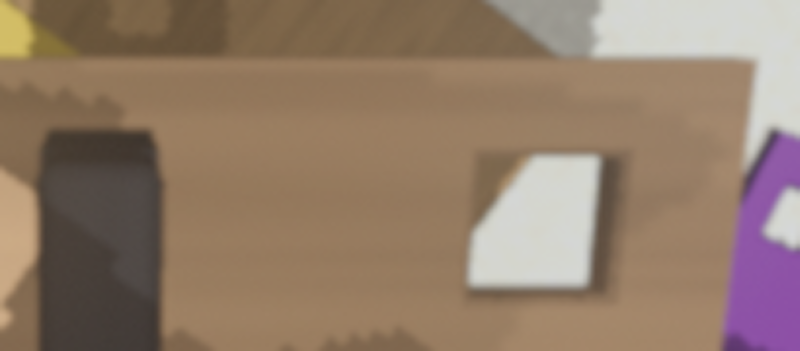

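View pics/w8y.png

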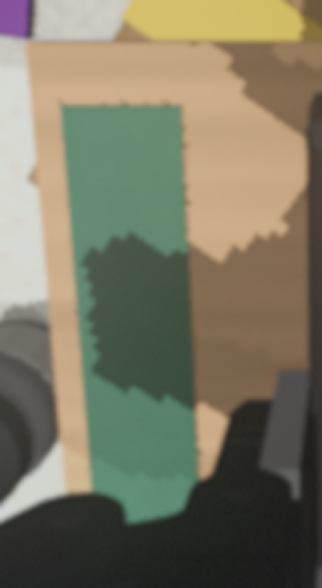

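Run:
```python
from h import *
s=dict(np.load("w8.npz"))
from station import r
o=r.get_obs();R0=np.array(o["orientation"]);p0=np.array(o["position"])
L=np.array([[65,60,8],[-65,60,8],[33.5,48.5,8],[50.5,48.5,8],[33.5,31.5,8],[50.5,31.5,8],[-18,52,44],[-6,52,44]])/1e3
uv=np.array([[418.8,110.4],[135,110],[347.3,134.2],[386,133.5],[344.7,171.5],[382,171.4],[236.5,137.3],[266,138]])-.3
# edges: lines
def f(q,full=False):
    M=R0@FLIP@R.from_rotvec(q[3:]*.1).as_matrix();t=p0+R0@q[:3]
    e=[(proj(s,L@M.T+t)-uv).ravel()]
    for x,pt in ((.065,(397,290)),(-.065,(148.6,270))):
        a,b=proj(s,np.array([[x,.06,.008],[x,-.06,.008]])@M.T+t);d=(b-a)/np.linalg.norm(b-a);v=np.array(pt)-a;e.append([d[0]*v[1]-d[1]*v[0]])
    if not full: e.append(q[3:]*10)
    return np.concatenate(e)
q=least_squares(f,[.012,0,.033,0,0,0],loss='soft_l1').x
print("board origin in tool mm",(q[:3]*1e3).round(1),"rot deg",np.degrees(q[3:]*.1).round(2));print(f(q,True).round(1))
```

```text
board origin in tool mm [13.1 -0.1 30.8] rot deg [ 0.13 -0.16  0.16]
[ 0.5 -0.5 -0.4  0.8  1.2  1.3 -1.   1.9  1.2 -0.3 -0.7 -0.3 -2.2 -0.2
  1.7 -1.  -0.8  0.3]
```

The board sits in the hand at about (12.5, 0, 32) mm and is square within 0.2°. I'll carry it high above the file.

```bash
python3 -c "
from h import *
plan(onfile(-19.5,-50,240),ftool())
"
```

```text
t 7.83 pos [0.5474 0.1793 0.2914] w 0.0097 F [-0.3  0.2 -3.8] | offset [-384.4, 292.7, 17.1] rot [-9.6, 28.8, 35.8] |d| 483.0 47.0
```

```bash
python3 -m jog '[{"offset":[-32,24,1],"rotation":[-0.8,2.4,3],"hand":0.97},{"offset":[-64,49,3],"rotation":[-1.6,4.8,6],"hand":0.97},{"offset":[-96,73,4],"rotation":[-2.4,7.2,9],"hand":0.97},{"offset":[-128,98,6],"rotation":[-3.2,9.6,12],"hand":0.97},{"offset":[-160,122,7],"rotation":[-4,12,15],"hand":0.97},{"offset":[-192,146,9],"rotation":[-4.8,14.4,18],"hand":0.97},{"offset":[-224,171,10],"rotation":[-5.6,16.8,21],"hand":0.97},{"offset":[-256,195,11],"rotation":[-6.4,19.2,24],"hand":0.97},{"offset":[-288,220,13],"rotation":[-7.2,21.6,27],"hand":0.97},{"offset":[-320,244,14],"rotation":[-8,24,30],"hand":0.97},{"offset":[-352,268,16],"rotation":[-8.8,26.4,33],"hand":0.97},{"offset":[-384,293,17],"rotation":[-9.6,28.8,35.8],"hand":0.97}]' 100
python3 -m jog '[{"offset":[0,0,0],"rotation":[0,0,0],"hand":0.97},{"offset":[0,0,0],"rotation":[0,0,0],"hand":0.97},{"offset":[0,0,0],"rotation":[0,0,0],"hand":0.97}]' 100
python3 -c "
from h import *
plan(onfile(-19.5,-50,240),ftool())
s=snap('wrist','w9');snap('top','t9',(285,140,445,260),5)
"
```

```text
clock: 8.83
position: [0.3993, -0.2815, 0.2707]
orientation: [[0.867, -0.029, 0.498], [-0.027, -1.0, -0.012], [0.498, -0.003, -0.867]]
ft_force: [1.4, 0.6, -3.6]
width: 0.0097
clock: 9.08
position: [0.4005, -0.2804, 0.2711]
orientation: [[0.868, -0.027, 0.496], [-0.025, -1.0, -0.011], [0.496, -0.003, -0.868]]
ft_force: [-0.1, 0.4, -1.8]
width: 0.0098
t 9.08 pos [ 0.4005 -0.2804  0.2711] w 0.0098 F [-0.1  0.4 -1.8] | offset [2.4, 1.0, -1.5] rot [-0.1, 0.3, -0.1] |d| 3.0 0.0
```

View pics/w9.png

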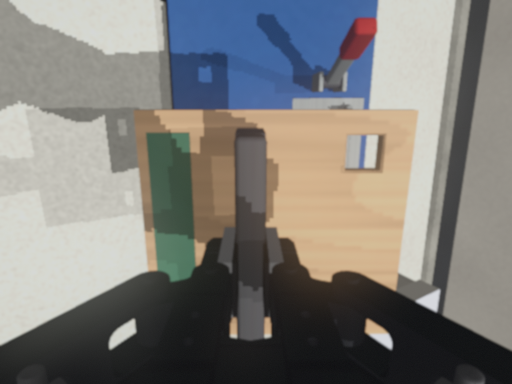

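View pics/t9.png

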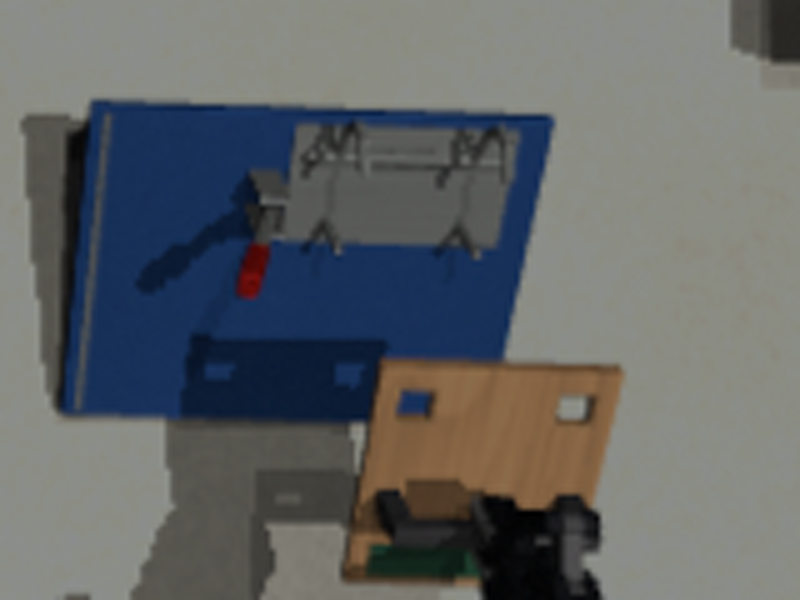

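The board faces the right way, holes up the slope, in line with the file. I'll come down to about 15 mm above the post tops.

```bash
python3 -m jog '[{"offset":[2.4,1,20],"rotation":[0,0.2,0],"hand":0.97},{"offset":[2.4,1,45],"rotation":[0,0.2,0],"hand":0.97},{"offset":[2.4,1,70],"rotation":[0,0.2,0],"hand":0.97},{"offset":[2.4,1,95],"rotation":[0,0.2,0],"hand":0.97},{"offset":[2.4,1,120],"rotation":[0,0.2,0],"hand":0.97},{"offset":[2.4,1,140],"rotation":[0,0.2,0],"hand":0.97},{"offset":[2.4,1,151],"rotation":[0,0.2,0],"hand":0.97},{"offset":[2.4,1,151],"rotation":[0,0.2,0],"hand":0.97},{"offset":[2.4,1,151],"rotation":[0,0.2,0],"hand":0.97}]' 100
python3 -c "
from h import *
plan(onfile(-19.5,-50,87),ftool())
s=snap('wrist','w10');snap('top','t10',(285,140,405,235),6);snap('side','s10',(190,90,360,220),4)
"
```

```text
clock: 9.93
position: [0.4795, -0.2822, 0.143]
orientation: [[0.866, -0.022, 0.5], [-0.02, -1.0, -0.01], [0.5, -0.001, -0.866]]
ft_force: [1.0, 0.4, -2.5]
width: 0.0098
t 9.93 pos [ 0.4795 -0.2822  0.143 ] w 0.0098 F [ 1.   0.4 -2.5] | offset [-2.0, 1.2, 1.1] rot [-0.2, -0.0, 0.2] |d| 3.0 0.0
```

View pics/w10.png

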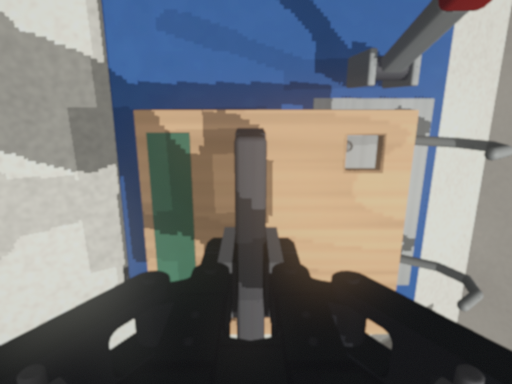

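View pics/t10.png

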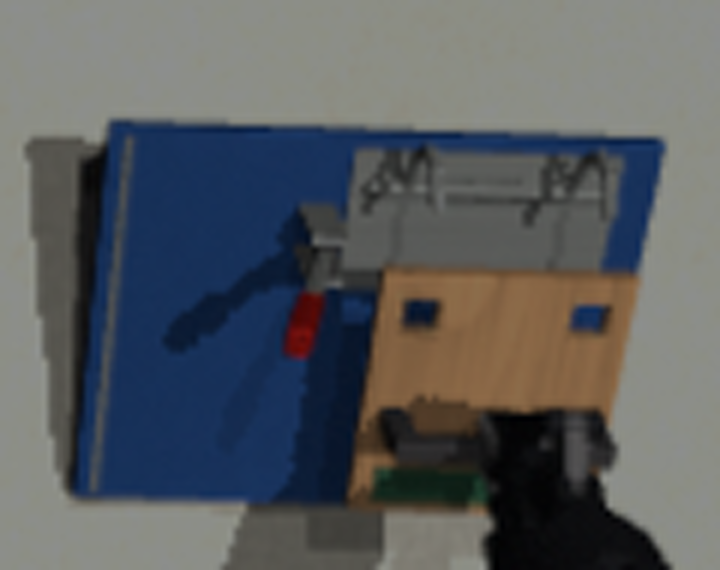

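View pics/s10.png

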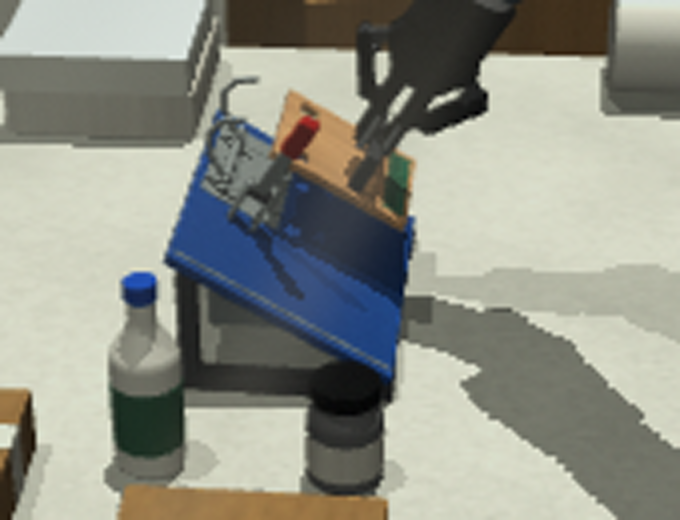

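Through the left hole in the wrist view, at about (349,145), something shows that may be the post tip. I'll compare it with the predicted place.

Run:
```python
from h import *
import cv2
s=dict(np.load("w10.npz"));c,M=fp()
for y in(-10,-90):
  print(proj(s,(np.array([[35,y,z] for z in(0,20,40)])/1e3)@M.T+c).round(1).tolist())
# hole predicted from tool: board origin in tool (12.5,0,32)
R0=ftool()
im=s["image"][:,:,::-1]
cv2.imwrite("pics/w10z.png",cv2.resize(im[100:200,300:430],None,fx=6,fy=6,interpolation=cv2.INTER_CUBIC))
```

```text
[[330.8, 141.1], [338.5, 145.1], [348.0, 150.0]]
[[323.5, 253.0], [330.0, 266.5], [337.6, 282.5]]
```

View pics/w10z.png

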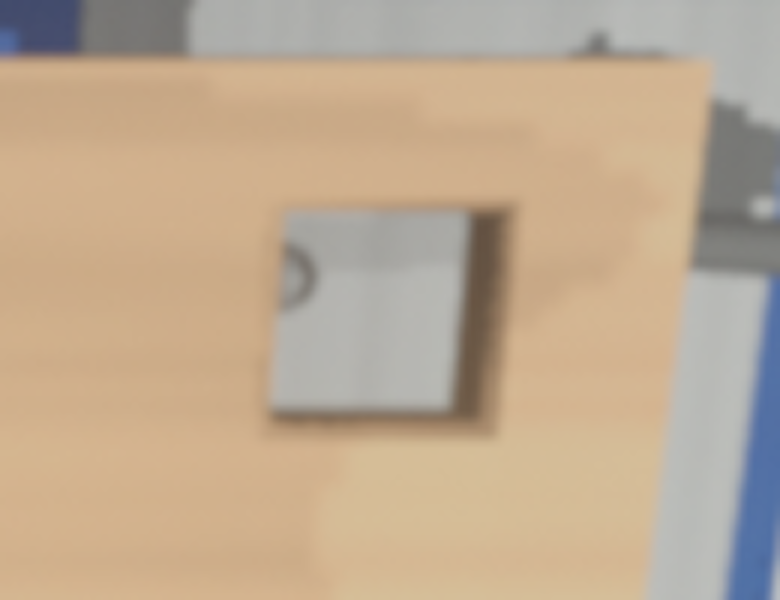

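Run:
```python
from h import *
from station import r
s=dict(np.load("w10.npz"));c,M=fp()
o=r.get_obs();p0=np.array(o["position"]);R0=np.array(o["orientation"])
def hit(uv,n,pt):
    a,d=ray(s,uv);return a+d*(n@(pt-a))/(n@d)
off=np.array([300,100]);k=6.
post=hit(np.array([283,277])/k+off-.4,M[:,2],onfile(0,0,40))
print("post on file",(M.T@(post-c)*1e3).round(1),"tool",(R0.T@(post-p0)*1e3).round(1))
for zt in (22.5,24,25.5):
  h=[R0.T@(hit(np.array(q)/k+off-.4,R0[:,2],p0+R0[:,2]*zt/1e3)-p0)*1e3 for q in ((282,207),(515,207),(497,430),(265,430))]
  h=np.array(h);print(zt,"hole tool",h.mean(0).round(1),"size",np.linalg.norm(h[0]-h[1]).round(1),np.linalg.norm(h[0]-h[3]).round(1), "file",(M.T@(p0+R0@h.mean(0)/1e3-c)*1e3).round(1))
plan(onfile(-19.5,-50,87),ftool())
```

```text
post on file [34.2 -7.7 40. ] tool [ 50.3 -43.4  49.8]
22.5 hole tool [ 51.  -43.7  22.5] size 17.6 17.2 file [34.7 -7.4 67.3]
24 hole tool [ 51.5 -43.4  24. ] size 17.7 17.3 file [35.2 -7.6 65.8]
25.5 hole tool [ 52.  -43.2  25.5] size 17.9 17.5 file [35.7 -7.8 64.3]
t 10.08 pos [ 0.4798 -0.2846  0.1451] w 0.0099 F [ 0.7 -0.1 -1.9] | offset [-3.3, -1.1, 2.7] rot [0.1, -0.2, 0.1] |d| 4.0 0.0
```

The post tip and the left hole coincide within 1 mm, both seen in the same image. The pose readings jitter by about 2 mm, so from here I'll lower in stages and watch the force.

```bash
python3 -m jog '[{"offset":[-0.8,0,10],"rotation":[0,0,0],"hand":0.97},{"offset":[-0.8,0,20],"rotation":[0,0,0],"hand":0.97},{"offset":[-0.8,0,28],"rotation":[0,0,0],"hand":0.97},{"offset":[-0.8,0,34],"rotation":[0,0,0],"hand":0.97},{"offset":[-0.8,0,40],"rotation":[0,0,0],"hand":0.97},{"offset":[-0.8,0,40],"rotation":[0,0,0],"hand":0.97},{"offset":[-0.8,0,40],"rotation":[0,0,0],"hand":0.97}]' 100
python3 -c "
from h import *
plan(onfile(-19.5,-50,32),ftool())
s=snap('wrist','w11',(250,90,440,200),4)
plan(onfile(-19.5,-50,32),ftool())
c,M=fp()
for y in(-10,-90):
  print(proj(s,(np.array([[35,y,z] for z in(0,20,40)])/1e3)@M.T+c).round(1).tolist())
s=snap('side','s11',(190,90,360,220),4)
"
```

```text
clock: 10.67
position: [0.4984, -0.285, 0.1086]
orientation: [[0.865, -0.026, 0.501], [-0.022, -1.0, -0.013], [0.501, 0.0, -0.865]]
ft_force: [0.4, 0.4, -2.6]
width: 0.0099
t 10.67 pos [ 0.4984 -0.285   0.1086] w 0.0099 F [ 0.4  0.4 -2.6] | offset [-1.2, -1.1, 16.8] rot [0.0, -0.1, 0.0] |d| 17.0 0.0
t 10.72 pos [ 0.4985 -0.2852  0.1089] w 0.01 F [-0.2  0.5 -1.7] | offset [-1.5, -1.3, 17.0] rot [0.0, -0.1, 0.0] |d| 17.0 0.0
[[349.0, 145.1], [360.9, 150.7], [376.0, 157.8]]
[[338.8, 277.9], [348.2, 296.9], [359.8, 320.4]]
```

View pics/w11.png

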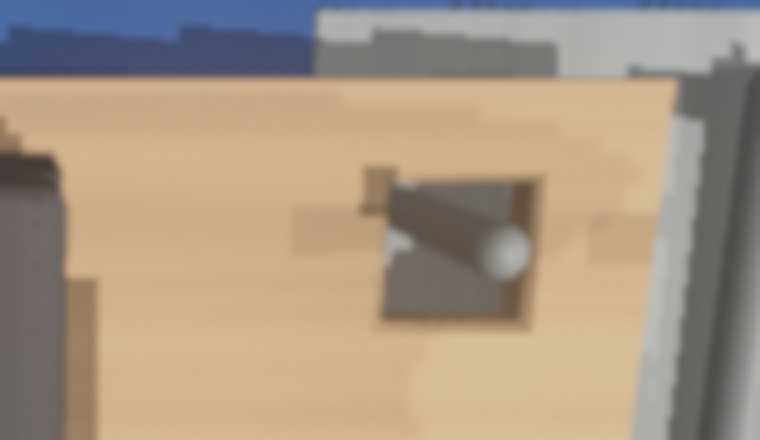

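View pics/s11.png

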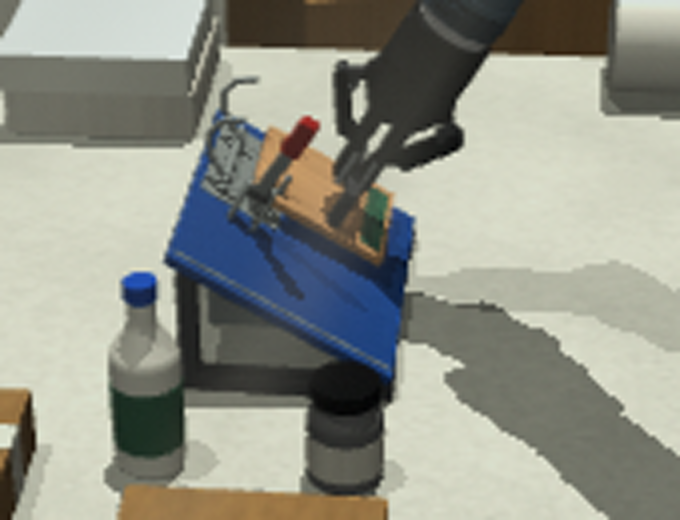

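The left post has come through its hole, with the tip at (376,153). I'll recheck the sideways centring.

Run:
```python
from h import *
from station import r
s=dict(np.load("w11.npz"));c,M=fp()
o=r.get_obs();p0=np.array(o["position"]);R0=np.array(o["orientation"])
def hit(uv,n,pt):
    a,d=ray(s,uv);return a+d*(n@(pt-a))/(n@d)
off=np.array([250,90]);k=4.
for zz in (38,40,42):
  post=hit(np.array([506,252])/k+off-.4,M[:,2],onfile(0,0,zz))
  print("post on file",(M.T@(post-c)*1e3).round(1),"tool",(R0.T@(post-p0)*1e3).round(1))
for zt in (22.5,24):
  h=[R0.T@(hit(np.array(q)/k+off-.4,R0[:,2],p0+R0[:,2]*zt/1e3)-p0)*1e3 for q in ((388,180),(543,176),(531,328),(379,326))]
  h=np.array(h);print(zt,"hole tool",h.mean(0).round(1),"size",np.linalg.norm(h[0]-h[1]).round(1),np.linalg.norm(h[0]-h[3]).round(1))
```

```text
post on file [35.6 -8.1 38. ] tool [ 53.5 -43.3  11.2]
post on file [34.8 -7.8 40. ] tool [ 52.7 -43.6   9.2]
post on file [34.1 -7.5 42. ] tool [ 52.  -43.9   7.2]
22.5 hole tool [ 52.4 -41.3  22.5] size 17.6 17.0
24 hole tool [ 53.  -41.1  24. ] size 17.8 17.2
```

The post is about 2.3 mm off in y and centred in x. I'll shift the board 2.3 mm and keep lowering slowly.

```bash
python3 -m jog '[{"offset":[0,-2.3,0],"rotation":[0,0,0],"hand":0.97},{"offset":[0,-2.3,4],"rotation":[0,0,0],"hand":0.97},{"offset":[0,-2.3,8],"rotation":[0,0,0],"hand":0.97},{"offset":[0,-2.3,11],"rotation":[0,0,0],"hand":0.97},{"offset":[0,-2.3,13],"rotation":[0,0,0],"hand":0.97},{"offset":[0,-2.3,13],"rotation":[0,0,0],"hand":0.97}]' 100
python3 -m jog '[{"offset":[0,0,1],"rotation":[0,0,0],"hand":0.97},{"offset":[0,0,1],"rotation":[0,0,0],"hand":0.97}]' 100
python3 -m jog '[{"offset":[0,0,1],"rotation":[0,0,0],"hand":0.97},{"offset":[0,0,1],"rotation":[0,0,0],"hand":0.97}]' 100
python3 -c "
from h import *
plan(onfile(-19.5,-50,32),ftool())
s=snap('wrist','w12',(250,90,440,200),4)
s=snap('side','s12',(220,100,320,190),7)
"
```

```text
clock: 11.27
position: [0.5049, -0.2829, 0.0974]
orientation: [[0.865, -0.026, 0.501], [-0.022, -1.0, -0.013], [0.501, 0.0, -0.865]]
ft_force: [-2.6, 0.7, 0.5]
width: 0.0095
clock: 11.43
position: [0.505, -0.2828, 0.0974]
orientation: [[0.865, -0.026, 0.501], [-0.023, -1.0, -0.014], [0.501, 0.0, -0.865]]
ft_force: [-13.2, 3.2, 12.6]
width: 0.0098
clock: 11.6
position: [0.505, -0.2829, 0.0973]
orientation: [[0.865, -0.027, 0.501], [-0.023, -1.0, -0.014], [0.501, 0.001, -0.865]]
ft_force: [-22.0, 6.1, 24.6]
width: 0.0099
t 11.6 pos [ 0.505  -0.2829  0.0973] w 0.0099 F [-22.    6.1  24.6] | offset [-1.2, 1.2, 3.8] rot [0.1, -0.1, -0.0] |d| 4.0 0.0
```

View pics/w12.png

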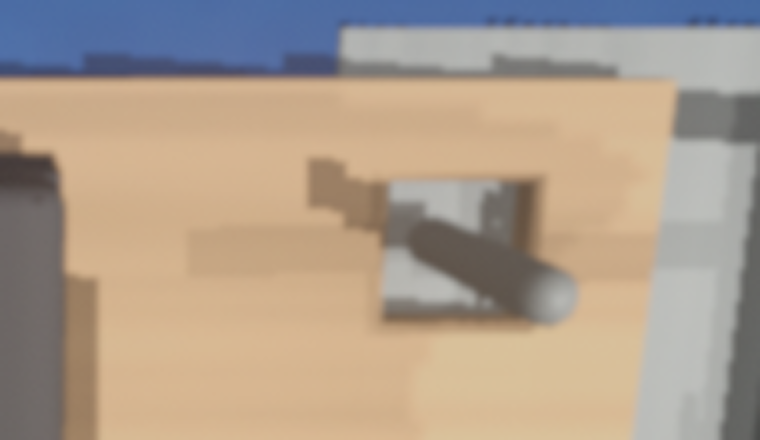

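View pics/s12.png

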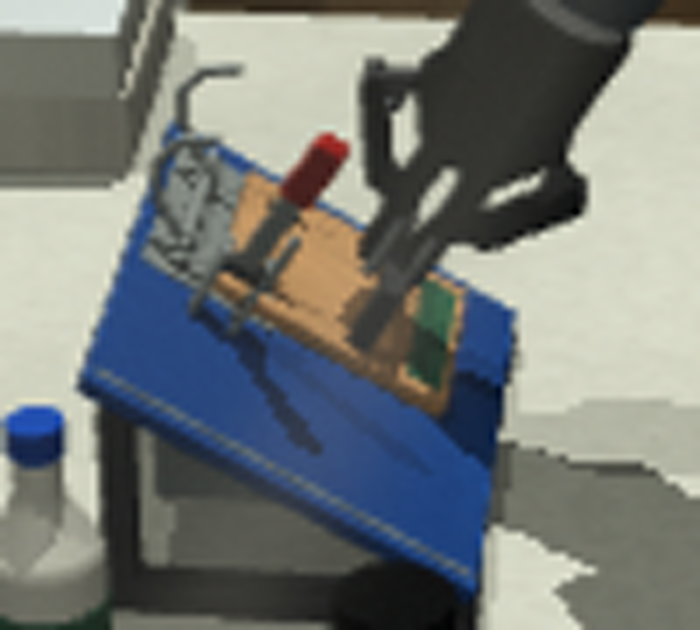

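The force rose to about 34 N straight along the normal at a constant pose, so the board is seated on the slope. I'll ease off the press and let go.

```bash
python3 -m jog '[{"offset":[0,0,-1],"rotation":[0,0,0],"hand":0.97},{"offset":[0,0,-2],"rotation":[0,0,0],"hand":0.97},{"offset":[0,0,-2],"rotation":[0,0,0],"hand":0.97}]' 30
python3 -m jog '[{"offset":[0,0,0],"rotation":[0,0,0],"hand":0.8},{"offset":[0,0,0],"rotation":[0,0,0],"hand":0.7},{"offset":[0,0,0],"rotation":[0,0,0],"hand":0.6},{"offset":[0,0,0],"rotation":[0,0,0],"hand":0.6},{"offset":[0,0,0],"rotation":[0,0,0],"hand":0.6}]' 30
python3 -c "
from h import *
plan(onfile(-19.5,-50,32),ftool())
s=snap('wrist','w13')
"
```

```text
clock: 11.95
position: [0.5052, -0.2832, 0.0977]
orientation: [[0.865, -0.026, 0.502], [-0.022, -1.0, -0.014], [0.502, 0.001, -0.865]]
ft_force: [-1.1, 0.4, -1.9]
width: 0.01
clock: 12.37
position: [0.5054, -0.2832, 0.0978]
orientation: [[0.865, -0.026, 0.502], [-0.022, -1.0, -0.014], [0.502, 0.001, -0.865]]
ft_force: [0.3, 0.8, 0.2]
width: 0.0338
t 12.37 pos [ 0.5054 -0.2832  0.0978] w 0.0338 F [0.3 0.8 0.2] | offset [-1.8, 0.9, 3.9] rot [0.0, -0.1, 0.1] |d| 4.0 0.0
```

View pics/w13.png

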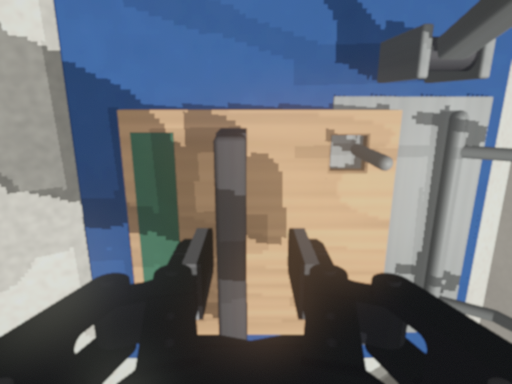

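The board is let go and has slid a few mm down to rest on the posts; the bar is now at x≈232 px. I'll recentre the open fingers around the bar and go straight up.

```bash
python3 -m jog '[{"offset":[-6,0,-2],"rotation":[0,0,0],"hand":0.5},{"offset":[-6,0,-10],"rotation":[0,0,0],"hand":0.5},{"offset":[-6,0,-30],"rotation":[0,0,0],"hand":0.5},{"offset":[-6,0,-60],"rotation":[0,0,0],"hand":0.5},{"offset":[-6,0,-100],"rotation":[0,0,0],"hand":0.5},{"offset":[-6,0,-140],"rotation":[0,0,0],"hand":0.5},{"offset":[-6,0,-170],"rotation":[0,0,0],"hand":0.5},{"offset":[-6,0,-170],"rotation":[0,0,0],"hand":0.5},{"offset":[-6,0,-170],"rotation":[0,0,0],"hand":0.5}]' 30
python3 -c "
from h import *
plan(onfile(55,54,105),ftool())
s=snap('wrist','w14');s=snap('side','s14',(220,100,320,190),7);snap('top','t14',(285,140,405,235),6)
"
```

```text
clock: 13.17
position: [0.4146, -0.2819, 0.2443]
orientation: [[0.863, -0.028, 0.504], [-0.021, -1.0, -0.018], [0.504, 0.005, -0.864]]
ft_force: [-0.1, -0.0, -0.8]
width: 0.0423
t 13.17 pos [ 0.4146 -0.2819  0.2443] w 0.0423 F [-0.1 -0.  -0.8] | offset [77.7, -104.6, 103.1] rot [0.3, -0.3, 0.1] |d| 166.0 0.0
```

View pics/w14.png

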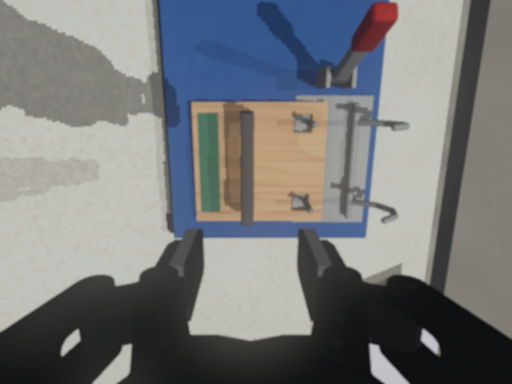

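View pics/s14.png

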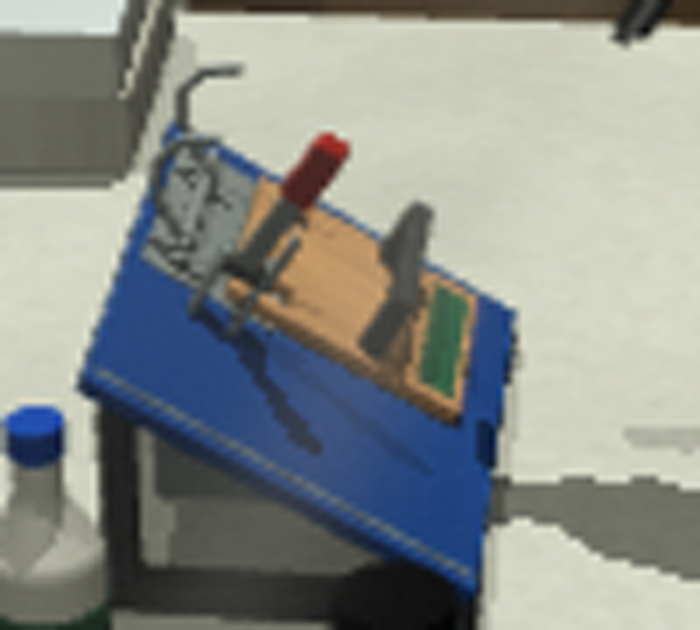

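View pics/t14.png

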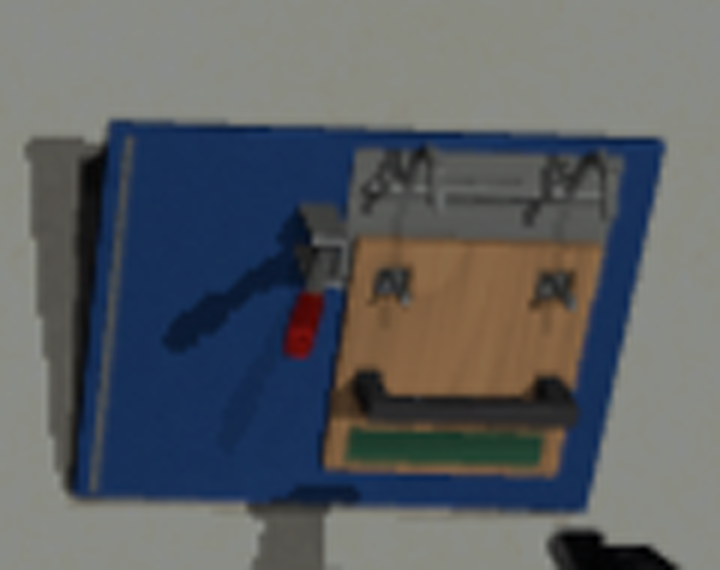

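Both posts stand in the holes and the lever is still up. Before shutting I'll fit the board pose from this view.

Run:
```python
from h import *
import cv2
s=dict(np.load("w14.npz"));c,M=fp()
im=s["image"];cv2.imwrite("pics/w14z.png",cv2.resize(im[90:235,180:400,::-1],None,fx=3.6,fy=3.6,interpolation=cv2.INTER_CUBIC))
L=np.array([[65,60,8],[65,-60,8],[-65,-60,8],[-65,60,8],[-12,52,44],[-12,-52,44]])/1e3
uv=np.array([[325.5,101],[322,223],[197,222],[191,101.5],[247,112],[247.5,226]])
F=np.array([[105,135,0],[-105,135,0]])/1e3
print(proj(s,(np.array([[105,-135,0],[-105,-135,0],[35,-10,40],[35,-90,40],[35,-10,0]])/1e3)@M.T+c).round(1))
def f(q):
    Mq=M@R.from_rotvec(q[3:]*.1).as_matrix()
    return (proj(s,(L@Mq.T+c+M@q[:3]))-uv).ravel()
q=least_squares(f,np.zeros(6)).x;print((q[:3]*1e3).round(1),np.degrees(q[3:]*.1).round(2));print(f(q).round(1))
```

```text
[[365.9 239.1]
 [174.7 239.3]
 [315.2 127.1]
 [310.8 212.6]
 [307.5 123.6]]
[-13.5 -49.6   3.7] [-2.32  0.13  0.38]
[ 1.5  0.9 -0.3 -1.6 -0.7  0.3  0.1  1.2 -0.5 -1.  -0.1  0.2]
```

View pics/w14z.png

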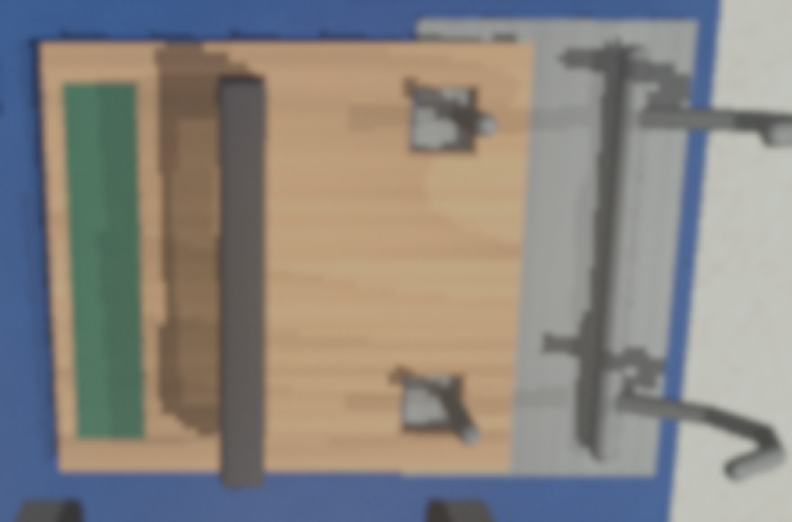

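The fit puts the holes about 6.5 mm down-slope of the posts (limit 9 mm) and centred sideways. The fitted tilt is 2.3° (limit 5.7°), and the fit is noisy. Next I go back over the lever tip.

```bash
python3 -m jog '[{"offset":[26,-35,10],"rotation":[0,0,0],"hand":0.3},{"offset":[52,-70,25],"rotation":[0,0,0],"hand":0.3},{"offset":[78,-104,40],"rotation":[0,0,0],"hand":0.3},{"offset":[78,-104,40],"rotation":[0,0,0],"hand":0.3},{"offset":[78,-104,40],"rotation":[0,0,0],"hand":0.3}]' 40
python3 -c "
from h import *
plan(onfile(55,55,101),ftool())
s=snap('wrist','w15')
c,M=fp();print(proj(s,[onfile(55,55,107),onfile(55,61.5,127)]).round(1))
"
```

```text
clock: 13.73
position: [0.5058, -0.1751, 0.2441]
orientation: [[0.866, -0.019, 0.5], [-0.017, -1.0, -0.009], [0.5, -0.001, -0.866]]
ft_force: [-0.6, -0.2, -0.6]
width: 0.06
t 13.73 pos [ 0.5058 -0.1751  0.2441] w 0.06 F [-0.6 -0.2 -0.6] | offset [1.7, 4.3, 62.9] rot [-0.3, 0.0, 0.3] |d| 63.0 0.0
[[253.4 219.1]
 [253.8 220.5]]
```

View pics/w15.png

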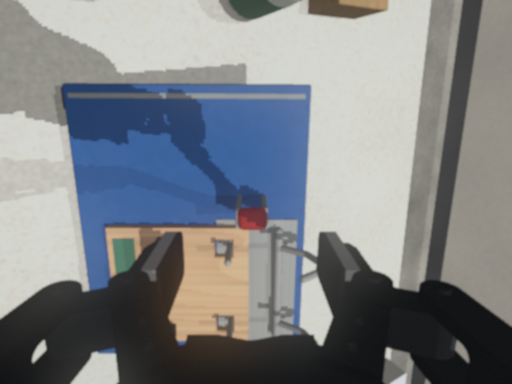

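The tip end shows at (252,218), as predicted, and centred between the jaws. I'll go down and grip.

```bash
python3 -m jog '[{"offset":[1.5,2,20],"rotation":[0,0,0.3],"hand":0.3},{"offset":[1.5,2,40],"rotation":[0,0,0.3],"hand":0.3},{"offset":[1.5,2,55],"rotation":[0,0,0.3],"hand":0.3},{"offset":[1.5,2,62],"rotation":[0,0,0.3],"hand":0.3},{"offset":[1.5,2,62],"rotation":[0,0,0.3],"hand":0.5},{"offset":[1.5,2,62],"rotation":[0,0,0.3],"hand":0.95},{"offset":[1.5,2,62],"rotation":[0,0,0.3],"hand":0.95},{"offset":[1.5,2,62],"rotation":[0,0,0.3],"hand":0.95},{"offset":[1.5,2,62],"rotation":[0,0,0.3],"hand":0.95},{"offset":[1.5,2,62],"rotation":[0,0,0.3],"hand":0.95},{"offset":[1.5,2,62],"rotation":[0,0,0.3],"hand":0.95}]' 40
python3 -c "
from h import *
plan(onfile(55,109,24),ftool())
s=snap('wrist','w16')
from station import r
c,M=fp();print((M.T@(np.array(r.get_obs()['position'])-c)*1e3).round(1))
for a in (72,66,60,54,48,42,36,30,24,18,12,6,0): t=np.radians(a);t0=np.radians(71.6);print(a,'y',(-79*(np.cos(t)-np.cos(t0))).round(1),'z',(79*(np.sin(t0)-np.sin(t))).round(1))
"
```

```text
clock: 14.7
position: [0.536, -0.1823, 0.1935]
orientation: [[0.865, -0.032, 0.5], [-0.028, -0.999, -0.016], [0.5, -0.001, -0.866]]
ft_force: [-4.5, 0.0, 1.2]
width: 0.0152
t 14.7 pos [ 0.536  -0.1823  0.1935] w 0.0152 F [-4.5  0.   1.2] | offset [0.3, -56.7, 80.8] rot [0.1, -0.0, -0.3] |d| 99.0 0.0
[ 54.3  52.5 104.9]
72 y 0.5 z -0.2
66 y -7.2 z 2.8
60 y -14.6 z 6.5
54 y -21.5 z 11.0
48 y -27.9 z 16.3
42 y -33.8 z 22.1
36 y -39.0 z 28.5
30 y -43.5 z 35.5
24 y -47.2 z 42.8
18 y -50.2 z 50.5
12 y -52.3 z 58.5
6 y -53.6 z 66.7
0 y -54.1 z 75.0
```

View pics/w16.png

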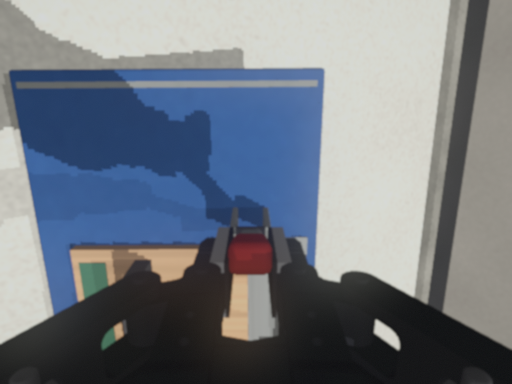

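The tip is gripped at about 84 mm radius. Now I drive it down along the arc.

```bash
python3 -m jog '[{"offset":[0,-8,3],"rotation":[0,0,0],"hand":0.95},{"offset":[0,-15.5,7],"rotation":[0,0,0],"hand":0.95},{"offset":[0,-23,12],"rotation":[0,0,0],"hand":0.95},{"offset":[0,-29.5,17],"rotation":[0,0,0],"hand":0.95},{"offset":[0,-36,23.5],"rotation":[0,0,0],"hand":0.95},{"offset":[0,-41.5,30],"rotation":[0,0,0],"hand":0.95},{"offset":[0,-46,37.5],"rotation":[0,0,0],"hand":0.95},{"offset":[0,-50,45.5],"rotation":[0,0,0],"hand":0.95},{"offset":[0,-53,53.5],"rotation":[0,0,0],"hand":0.95},{"offset":[0,-55.5,62],"rotation":[0,0,0],"hand":0.95},{"offset":[0,-57,71],"rotation":[0,0,0],"hand":0.95},{"offset":[0,-57.5,80],"rotation":[0,0,0],"hand":0.95}]' 40
python3 -m jog '[{"offset":[0,0,1],"rotation":[0,0,0],"hand":0.95},{"offset":[0,0,2],"rotation":[0,0,0],"hand":0.95},{"offset":[0,0,2],"rotation":[0,0,0],"hand":0.95}]' 40
python3 -c "
from h import *
plan(onfile(55,109,24),ftool())
s=snap('wrist','w17');s=snap('side','s17',(220,100,320,190),7)
"
```

```text
clock: 15.75
position: [0.578, -0.1251, 0.1234]
orientation: [[0.866, -0.031, 0.5], [-0.027, -1.0, -0.014], [0.5, -0.002, -0.866]]
ft_force: [-15.5, 1.4, 18.9]
width: 0.0156
clock: 16.0
position: [0.5783, -0.1251, 0.1229]
orientation: [[0.866, -0.031, 0.5], [-0.028, -1.0, -0.013], [0.5, -0.002, -0.866]]
ft_force: [-21.5, 4.3, 19.7]
width: 0.0155
t 16.0 pos [ 0.5783 -0.1251  0.1229] w 0.0155 F [-21.5   4.3  19.7] | offset [0.6, 1.9, -0.7] rot [0.0, -0.0, -0.3] |d| 2.0 0.0
```

View pics/w17.png

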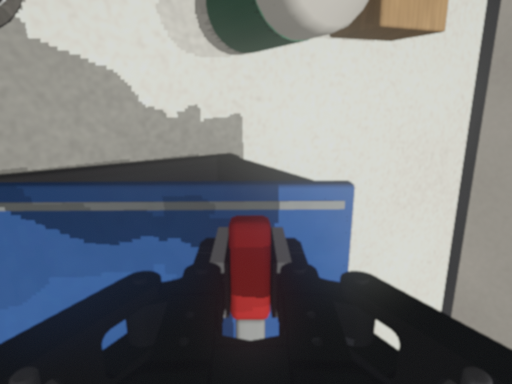

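View pics/s17.png

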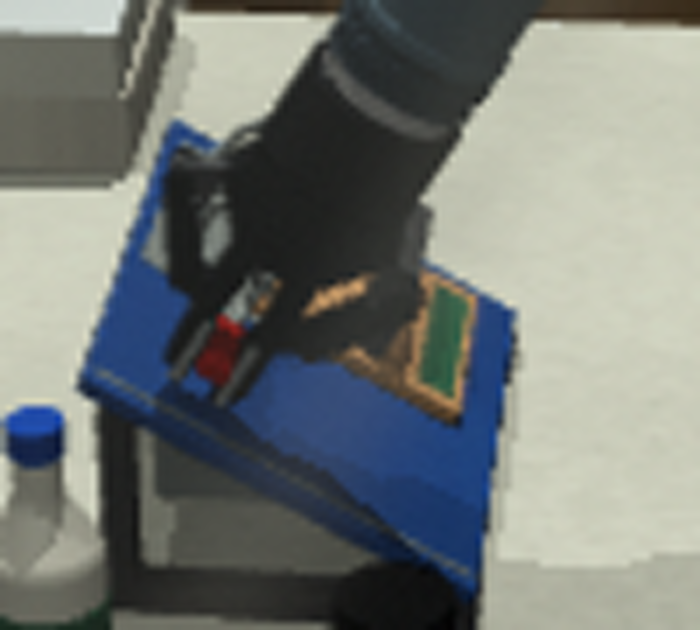

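The lever is at its stop, pressed with about 29 N. I'll ease off, open and back away.

```bash
python3 -m jog '[{"offset":[0,0,-1],"rotation":[0,0,0],"hand":0.9},{"offset":[0,0,-2],"rotation":[0,0,0],"hand":0.6},{"offset":[0,0,-2],"rotation":[0,0,0],"hand":0.4},{"offset":[0,0,-2],"rotation":[0,0,0],"hand":0.4},{"offset":[0,0,-2],"rotation":[0,0,0],"hand":0.4},{"offset":[0,0,-15],"rotation":[0,0,0],"hand":0.4},{"offset":[0,0,-40],"rotation":[0,0,0],"hand":0.4},{"offset":[0,0,-80],"rotation":[0,0,0],"hand":0.4},{"offset":[0,0,-120],"rotation":[0,0,0],"hand":0.4},{"offset":[-20,0,-160],"rotation":[0,0,0],"hand":0.4},{"offset":[-20,0,-170],"rotation":[0,0,0],"hand":0.4},{"offset":[-20,0,-170],"rotation":[0,0,0],"hand":0.4}]' 40
python3 -c "
from h import *
s=snap('wrist','w18');s=snap('side','s18',(220,100,320,190),7);snap('top','t18',(225,95,405,235),4)
print(proj(dict(np.load('w18.npz')),[onfile(55,109,32),onfile(55,130,38)]).round(1))
"
```

```text
clock: 17.1
position: [0.478, -0.1236, 0.2635]
orientation: [[0.862, -0.032, 0.507], [-0.027, -0.999, -0.017], [0.507, 0.001, -0.862]]
ft_force: [-0.0, -0.1, -0.2]
width: 0.0515
[[268.  173.7]
 [268.7 151.6]]
```

View pics/w18.png

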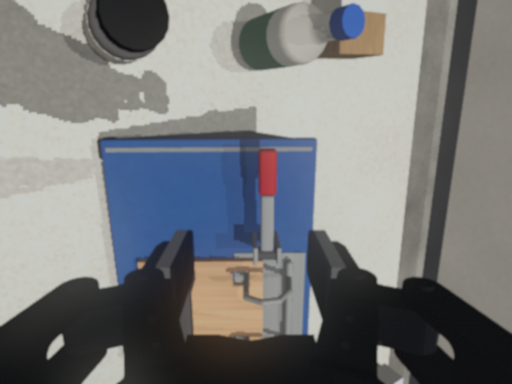

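View pics/s18.png

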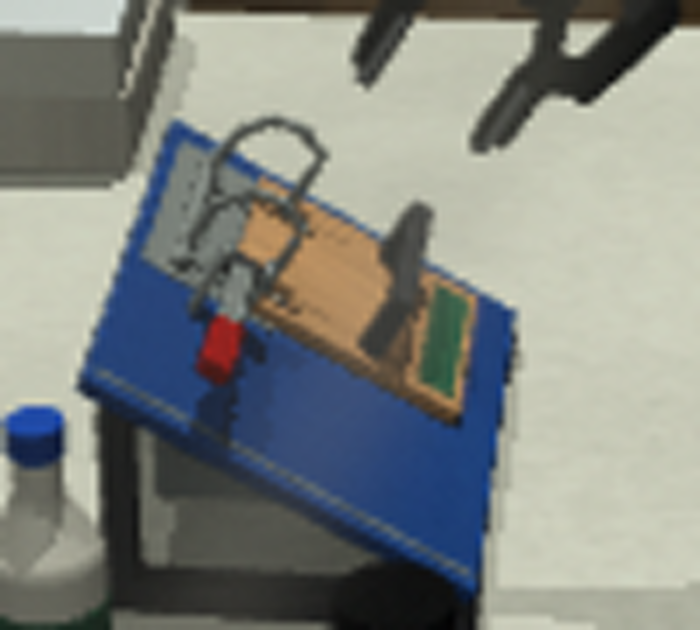

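View pics/t18.png

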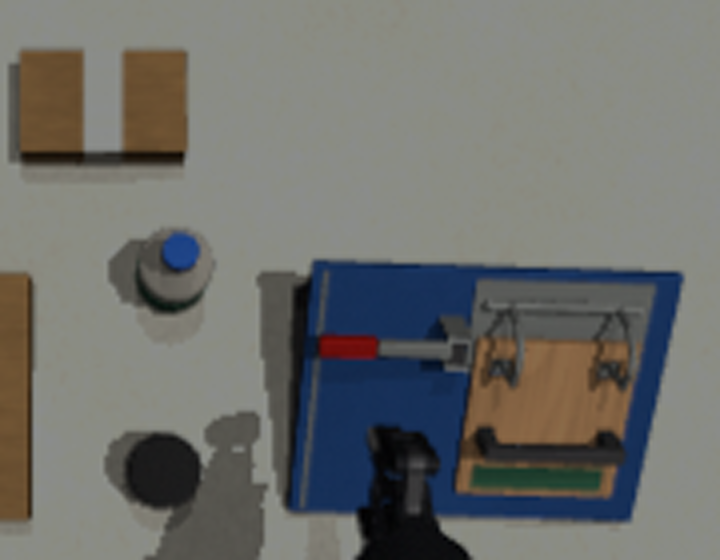

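The lever is down, the rings are shut over the board, and the bystanders look unmoved. I'll compare the red tip with its pixels in the first pictures.

Run:
```python
import numpy as np
for n,a,b in (("side","side0","s18"),("top","top0","t18")):
    for f in (a,b):
        d=np.load(f+".npz");im=d["image"].astype(int);m=(im[...,0]>90)&(im[...,1]<70)&(im[...,2]<70)&(im[...,0]>2*im[...,1])
        ys,xs=np.nonzero(m);k=(xs>230)&(xs<330)&(ys>120)&(ys<200);print(f,k.sum(),xs[k].mean().round(2),ys[k].mean().round(2))
A=np.load("top0.npz")["image"].astype(int);B=np.load("t18.npz")["image"].astype(int)
D=np.abs(A-B).sum(2)
for nm,(x0,y0,x1,y1) in dict(bottle=(257,148,280,175),jar=(253,202,277,224),packet=(228,105,274,138)).items(): print(nm,(D[y0:y1,x0:x1]>60).sum(),D[y0:y1,x0:x1].max())
```

```text
side0 31 251.19 148.61
s18 31 251.19 148.61
top0 53 311.87 181.47
t18 66 311.59 181.29
bottle 0 21
jar 54 163
packet 0 21
```

The lever tip is pixel-identical to the start in the side view. The jar's changed pixels come from the gripper's shadow, as its top is still at (265.7,212.5). I'll hand in.

```bash
python3 -c "
from station import r
print(r.finish_job(), r.get_obs()['clock'])"
```

```text
the job is handed in; nothing more can be done
the job is handed in; nothing more can be done
```

The board is on the file with the rings shut over it, and I handed the job in at about 17 s. No verdict was reported.

I lifted the lever by its red tip until the rings stayed open. Then I carried the board by its pull, lowered it over both posts until it touched the slope, and let go. Last, I pressed the lever down to its stop with about 29 N and backed the gripper clear.

**Last checks:**
- **Lever and rings:** the red tip is at exactly its starting pixels in the side view and within 0.3 px in the top view. The rings show shut over the board.
- **Board:** when I let go it slid a few mm down the slope to rest on the posts, as both posts standing in the holes show. The last fit, made before shutting the lever, put the holes about 6.5 mm down-slope (limit 9 mm), nearly centred sideways.
- **Bystanders:** the bottle and packet are unchanged. Some pixels around the jar changed, which I put down to the arm's shadow since its top is in the same place.
- **Robot:** it is clear of everything, with no force on the wrist.

**Less certain:**
- **Board height and tilt:** the same fit gave 3.7 mm off the slope (limit 6 mm) and a 2.3° tilt (limit 5.7°). Both are within limits, but the fit is noisy.
- **Position readings:** the arm's readings jittered by about 2 mm, and the camera put the left post about 2 mm to the left of where I expected. I corrected that while lowering the board.

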